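Square the meter case on its peg and shut the cabinet tray

TASK

The glucose meter case was put back crooked in the pulled-out cabinet tray. Without lifting it, gently push the free corner diagonally opposite its notch so that the case turns on the peg in the notch until its long front side bears on the rubber stop in the tray's front rail, and hold it pressed there, firmly but not hard, for a moment. Then gently push the tray by its pull all the way home, leaving the case square against the stop with everything else undisturbed, and let go.

Things in the scene. Friction and masses are not known exactly. Their poses are not given: they have to be found in the camera images.
- cabinet: low white cabinet fixed on the counter, 354 mm wide, 186 deep. Origin: on the counter, middle of its mouth; x runs into it (the way the tray closes, away from the robot), y left, z up. Its shelf (top 97 mm above the counter) begins 30 mm inside the mouth and carries a tumbler and a bottle; a mirrored door 200 mm high is folded back at its right, from y -178 to -478 mm.
- tray (a joint): slide of the white plastic tray along the cabinet's x: 0 = pulled out (start), 0.12 m = home at its stop; resists with about 1.5 N; push with under 25 N. Tray 200 (x) by 300 mm (y); underside 10, floor 14, tops of its walls and front rail 24 mm above the counter. Pulled out, its front end is 150 mm in front of the mouth.
- tray_pull (a point): middle of the front face (facing the robot) of the tray's upright pull lip, 23 mm above the counter; the lip is 80 mm wide, 6 mm thick, from 10 to 36 mm above the counter, and stands 30 mm in front of the tray's front end. Axes as the cabinet's. Push it along +x.
- rail (a point): front rail of the tray: a wall 5 mm thick, 10 mm high above the tray floor. Origin: middle of its inner face (toward the cabinet) at floor height; axes as the cabinet's. A dark rubber stop (stop_c0), 16 mm wide, 10 mm high, centred at y = -35 mm, sticks out of the inner face by 1 to 9 mm (varies, not measured: feel for it); it holds the case's front side, nearly square (within 2.5 degrees).
- peg (a point): round steel peg (tray_c1 in the rules), 12 mm diameter, standing 26 mm above the tray floor, fixed in the tray. Origin: on its axis at floor height, 68.5 mm behind the rail's inner face and 85 mm left of the tray's middle, i.e. x -76.5, y +85 mm from the cabinet's origin with the tray out; axes as the cabinet's.
- meter_case: flat dark hard-shell case, 72 (x) by 140 (y) by 28 mm high, 0.17 to 0.34 kg, loose on the tray floor. Its back left corner has an open square notch, 14 by 14 mm, for the peg (1 mm play). Origin: underside, middle of the notch; it spans x -65 to +7, y -133 to +7 mm. Square, its axes match the rail's; it starts turned 20 to 30 degrees anticlockwise (from above), right end back; turn it clockwise.
- case_corner (a point): corner to push, at the underside: the case's front right (x -65, y -133 mm). Push the right end face beside it along the case's +y, following its arc about the peg (a pusher lagging to the back drags and jams). The case slides at 1 to 2 N; once the rubber stop meets it, hold 9 to 11 N there (the stop must feel 4 N); over 13 N harms the case.
- pill_box: flat clear-lidded pill box 36 by 112 by 22 mm lying in the back right of the tray, just behind the case; leave it. Origin: middle of its underside.
- lancet_holder: closed lancet holder, a rounded bar 18 by 85 by 16 mm in the back left of the tray; leave it. Origin: middle of its underside.
- emery_tool: flat grey steel emery tool 10 by 120 by 4 mm lying at the back left of the tray; leave it. Origin: middle of its underside.
- tumbler: white ceramic tumbler, 72 mm wide, 90 mm high, on the fixed shelf; leave it. Origin: middle of its underside.
- amber_bottle: capped amber bottle, 52 mm wide, 100 mm high, on the fixed shelf; leave it. Origin: middle of its underside.
Mind the look-alikes: they are no part of the job. There is more than one size of the meter_case; the job needs the smallest.

How it is judged:
By the outcome, as a careful person would: the job done as asked, in the order asked, and still so for the second after the job is handed in, with the robot touching nothing.
It also fails if it takes over 72 s, if anything falls off the work surface, if the arm or the gripper's body presses on something with over 40 N, if the wrist force passes 120 N, or if a joint passes its speed limit or range.

ROBOT

A 6-joint arm with a two-finger parallel gripper is mounted at the origin on the work surface. World frame = base frame: x ahead of the robot, y to its left, z up, the work surface at z = 0. Lengths are in mm, angles in rad, forces in N, time in s.
With the tool pointing down it reaches from about 400 to 925 mm from the base axis. Payload 12.5 kg.
Tool frame: the origin (TCP) lies at the very end of the fingers, on their centre line; the grasp point (between the pads) lies 19 mm behind it (env.tcp_to_grasp is the distance from the TCP to the grasp point, in mm); z points along the fingers, x is the direction in which the jaws open and shut, and the axes are right-handed (so a half turn about z gives the same grasp; the last joint's range is limited). The gripper opens to 95 mm and grips with 3 to 60 N. Pads are 20 mm wide; open, the fingers measure 119 mm over their backs; the gripper's body (75 mm by 180 mm) begins 59 mm behind the grasp point.
Start: joints at [1.121, 0.491, 1.559, -0, 1.092, -0.106], TCP at [210.652, 588.452, 184.661] pointing down, gripper open.
Joint ranges: [-3.1, 3.1], [-0.84, 2.19], [0.05, 2.79], [-1.13, 4.28], [0.06, 2.93], [-2.69, 2.69]. Speed limits (rad/s): [2.22, 2.22, 2.79, 3.14, 3.14, 3.14].

INTERFACE

Orientations are given as [roll, pitch, yaw] about the fixed x, y, z axes, in that order (R = Rz(yaw) Ry(pitch) Rx(roll)).
In Python, from cell import env, vision, job gives the robot as it stands.
- The arm moves only by the shell command python3 -m pendant 'ROWS' [OPENING]. ROWS is JSON, a list of rows, each a list of 4 numbers: the shift along the tool's x, y, z in mm, then the turn about the tool's z in degrees. In form: [[tx, ty, tz, turn], ...]. A call has 1 to 8 rows; each row is the pose to reach, as a shift and turn from the pose measured when the call began, along the tool's axes at that moment; what a row does not reach only later rows make up. A row lasts 1/8 s, in which the tool goes at most 62.5 mm and 10.7 degrees, less where a joint would pass 70% of its speed; a pose out of reach is approached as far as the arm can. A call with a gripper value outside its range is refused whole. OPENING is the closure, from 0 (fully open) to 1 (shut), set as the call begins (- or left out, the last holds). The fingers move at their own pace and stop on an object; the grip force is fixed at half the most. Time passes only in rows, so rows that repeat a pose let the fingers close. It gives the time, the measured TCP pose, the force and the opening at its end, in the units of the state.
- env.state(): the state, without advancing time (a new reading comes with each control period).
- vision.read_camera(name): name is "scene" or "side" or "wrist"; returns a dict with "pixels" (384x512x3 uint8, red, green, blue), "intrinsics" (3x3 intrinsics, pixels), "k1" (the pictures are not rectified: a ray, as slopes to the right and down, at radius r is drawn at 1 + k1 r^2 times it, then the intrinsics apply), "R" (3x3) and "t" (3): a world point X has camera coordinates R X + t; the wrist camera has in their place "tool_from_camera" (4x4, takes a point from camera to tool coordinates, whose origin is the TCP and whose axes are the tool frame's). Camera axes: x right, y down, z forward; pixel columns grow to the right and rows downward; lengths in mm; the calibration is good to about 2 mm. A picture is of the moment at which its call begins: read the wrist's pose just before it. There is no depth.
- job.job_done(): hands the job in, once; it reports no verdict.
Trained networks look in a picture, given as the dict that the camera call returned (one of the last four; its "shot" number tells which), for a name from the list of things; names that differ only in an ending like _2 or _b are one class to them, and where a whole thing is asked for, a point or a joint stands for the part that bears it (a point fixed in the world has none). Each returns a list of dicts, best first, with "confidence" (0 to 1); they miss things now and then, are a little off and sometimes report something else, mostly with a low value. They report only what shows in the picture. A call takes as long as a camera call. They do not tell look-alikes from the thing itself.
- vision.find_in(picture, query): "at" ([x, y, z] in mm, in the coordinates of the camera as it stood for that picture, good to about 4 mm: the middle of the surface that is visible of it).
- vision.regions_of(picture, query): "pixels" (384x512 bool, what is visible of it).
The state is a dict: "t": time; "joints": joint angles; "qvel": joint speeds; "tau": joint torques, N m; "eef_pos": TCP position; "tcp_rot": TCP orientation; "ft_force": force on the tool from outside, world axes, zero at the start; "moment": the same for the moment, N m; "opening": opening from 0.0 (shut) to 1.0 (fully open).
Only numpy, scipy, OpenCV 4.12 (cv2) and the standard library are available. Lean on these libraries where they do the work, as an engineer would, in place of code of your own. Each camera call takes 0.05 s, during which the arm holds its last target.

## Working session

There is one attempt and no reset: what is moved stays moved. The work goes in short steps, Python scripts to look and compute and a shell command to move; the robot and the scene stay as the last step left them, time stands still between calls to the robot, and variables do not carry over. Pictures are saved under pics/ and viewed, and the job is handed in when it is done.

```bash
ls -la && mkdir -p pics && python3 - <<'E'
from cell import env, vision, job
import cv2, numpy as np
s=env.state()
print({k:(np.round(v,3).tolist() if not isinstance(v,str) else v) for k,v in s.items()})
for n in ["scene","side","wrist"]:
    p=vision.read_camera(n)
    cv2.imwrite(f"pics/{n}0.png",cv2.cvtColor(p["pixels"],cv2.COLOR_RGB2BGR))
    print(n,p["shot"],p["k1"],np.round(p["intrinsics"],1).tolist(),[np.round(p[k],3).tolist() for k in ("R","t","tool_from_camera") if k in p])
    for q in ["cabinet","tray","tray_pull","peg","meter_case","case_corner","pill_box","rail"]:
        try:
            r=vision.find_in(p,q)
            for d in r[:3]:
                if "R" in p: print(q,round(d["confidence"],2),np.round(np.array(p["R"]).T@(np.array(d["at"])-p["t"]),1).tolist())
                else: print(q,round(d["confidence"],2),np.round(d["at"],1).tolist())
        except Exception as e: print(q,e)
E
```

```text
total 12
drwxr-xr-x  3 agent agent 4096 Dec  7 03:42 .
drwxr-xr-x 23 root  root  4096 Dec  7 03:42 ..
drwxr-xr-x  2 agent agent 4096 Dec  7 03:42 pics
{'t': 0.0, 'joints': [1.121, 0.492, 1.559, 0.0, 1.092, -0.106], 'qvel': [0.001, 0.002, 0.001, 0.001, 0.001, 0.001], 'tau': [0.0, -61.266, -25.816, 0.069, 0.049, -0.0], 'eef_pos': [210.502, 588.179, 184.054], 'tcp_rot': [-3.141, 0.001, 1.227], 'ft_force': [-0.313, 0.072, -0.313], 'moment': [0.03, -0.015, 0.023], 'opening': 0.999}
scene 1 -0.10837077575922008 [[362.3, 0.0, 253.9], [0.0, 362.3, 190.0], [0.0, 0.0, 1.0]] [[[0.35, 0.937, -0.017], [0.605, -0.24, -0.759], [-0.715, 0.255, -0.651]], [-240.075, -267.11, 1294.143]]
cabinet 0.75 [693.1, -157.0, 96.1]
tray 0.58 [522.3, -39.8, 13.0]
tray_pull 0.94 [523.9, -42.6, 9.1]
peg 0.8 [520.4, -39.6, 13.7]
meter_case 0.86 [384.0, 110.9, 39.5]
meter_case 0.83 [583.0, -19.7, 38.1]
meter_case 0.64 [629.4, 264.3, 38.6]
case_corner 0.97 [629.8, 262.5, 39.5]
case_corner 0.81 [384.3, 106.7, 37.2]
case_corner 0.62 [582.0, -22.3, 39.2]
pill_box 0.37 [693.6, -156.9, 96.4]
rail 0.71 [522.9, -48.6, 16.4]
r
[... 179 characters left out ...]
 0.599, -0.727]], [-464.208, 325.105, 689.039]]
cabinet 0.74 [664.8, -152.7, 100.6]
tray 0.73 [568.8, -75.4, 14.4]
tray_pull 0.66 [571.4, -70.2, 21.5]
peg 0.65 [572.0, -27.1, 45.5]
peg 0.48 [570.3, -71.9, 11.7]
meter_case 0.96 [594.6, 258.0, 38.4]
meter_case 0.83 [569.5, -26.3, 43.9]
case_corner 0.95 [570.9, -35.6, 39.3]
case_corner 0.95 [599.6, 254.1, 38.8]
case_corner 0.74 [352.3, 93.6, 38.5]
pill_box 0.62 [663.3, -123.8, 39.5]
pill_box 0.5 [568.3, -72.0, 15.5]
rail 0.85 [568.2, -70.9, 13.1]
wrist 3 0.00567673248058377 [[309.8, 0.0, 251.8], [0.0, 309.8, 198.4], [0.0, 0.0, 1.0]] [[[1.0, -0.0, 0.0, -0.065], [0.0, 0.956, 0.292, -82.442], [-0.0, -0.292, 0.956, -200.838], [0.0, 0.0, 0.0, 1.0]]]
```

View pics/scene0.png

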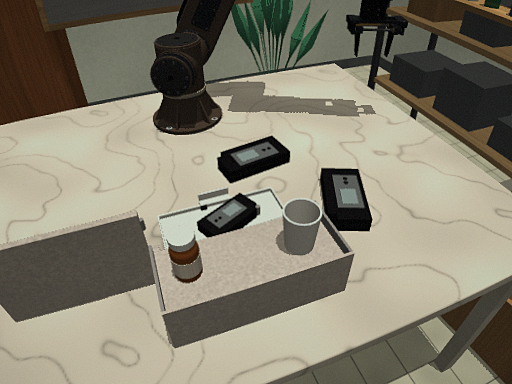

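View pics/side0.png

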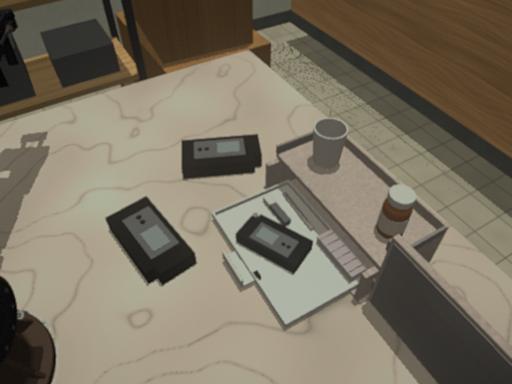

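View pics/wrist0.png

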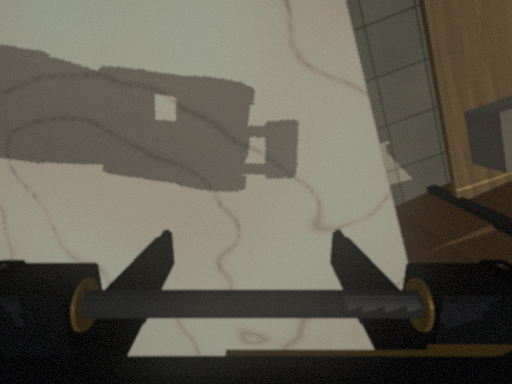

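Look-alikes for meter_case in the scene picture are the in-tray case (228,214) and two loose, bigger cases at (254,157) and (346,198). The one in the tray is the smallest, so I'll confirm it with a close crop and fit the cabinet pose.

```bash
python3 - <<'E'
import cv2
a=cv2.imread("pics/scene0.png")[170:350,130:370]; cv2.imwrite("pics/scene0c.png",cv2.resize(a,None,fx=3.3,fy=3.3,interpolation=cv2.INTER_CUBIC))
a=cv2.imread("pics/side0.png")[110:335,200:460]; cv2.imwrite("pics/side0c.png",cv2.resize(a,None,fx=3,fy=2.66,interpolation=cv2.INTER_CUBIC))
a=cv2.imread("pics/side0.png")[170:335,205:370]; cv2.imwrite("pics/side0d.png",cv2.resize(a,None,fx=3.6,fy=3.6,interpolation=cv2.INTER_CUBIC))
E
```

```text
(no output)
```

View pics/scene0c.png

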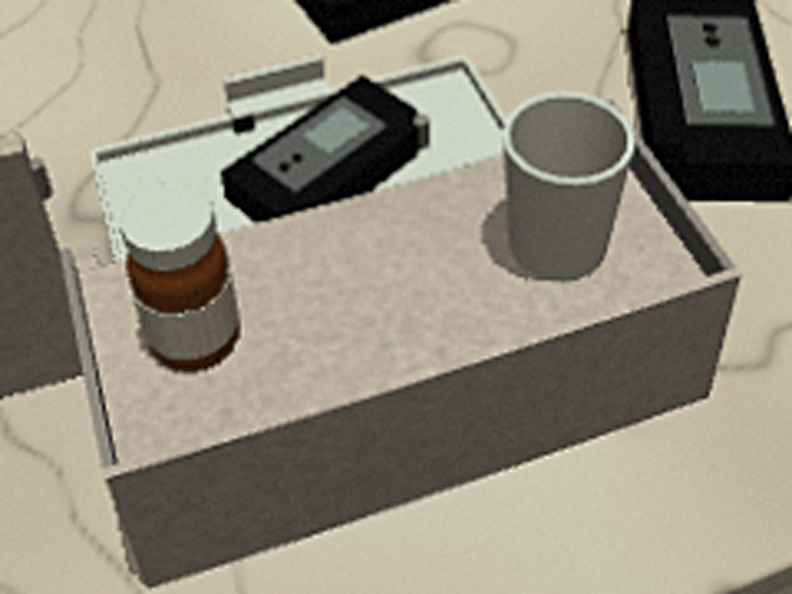

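View pics/side0d.png

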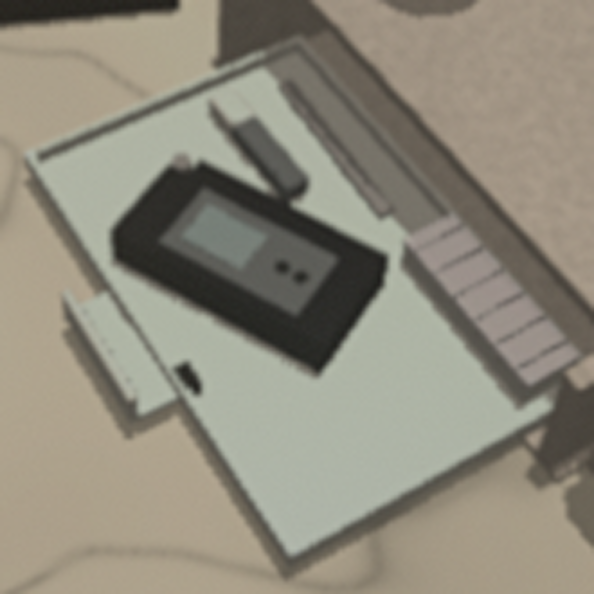

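```bash
cat > h.py <<'E'
import numpy as np, cv2, pickle
from scipy.optimize import least_squares
def proj(p,X):
    X=np.asarray(X,float).reshape(-1,3)
    u,_=cv2.projectPoints(X,cv2.Rodrigues(np.array(p["R"],float))[0],np.array(p["t"],float),np.array(p["intrinsics"],float),np.array([p["k1"],0,0,0.]))
    return u[:,0]
def c2w(pose,X):
    x,y,a=pose; X=np.asarray(X,float).reshape(-1,3); c,s=np.cos(a),np.sin(a)
    return np.c_[x+c*X[:,0]-s*X[:,1], y+s*X[:,0]+c*X[:,1], X[:,2]]
E
python3 - <<'E'
from h import *
from cell import env,vision
ps={n:vision.read_camera(n) for n in("scene","side")}
pickle.dump({n:{k:v for k,v in p.items()} for n,p in ps.items()},open("cams.pkl","wb"))
cr=lambda u,v,f,o:np.array([(u+.5)/f-.5+o[0],(v+.5)/f-.5+o[1]])
side=lambda u,v:cr(u,v,3.6,(205,170)); sc=lambda u,v:cr(u,v,3.3,(130,170))
obs=[("side",(-150,150,24),side(27,155)),("side",(-150,-150,24),side(288,550)),("side",(-180,40,36),side(66,292)),("side",(-180,-40,36),side(133,405)),
("scene",(-150,150,24),sc(465,62)),("scene",(-150,-150,24),sc(93,150)),("scene",(186,-177,0),sc(150,585)),("scene",(186,177,0),sc(710,397)),("scene",(-180,40,36),sc(323,58)),("scene",(-180,-40,36),sc(228,78))]
def f(q): return np.concatenate([proj(ps[n],c2w(q,[X]))[0]-u for n,X,u in obs])
best=min((least_squares(f,[650,-60,a],loss="soft_l1") for a in(-.6,0,.6)),key=lambda r:r.cost)
print(best.x,np.degrees(best.x[2])); print(np.round(f(best.x).reshape(-1,2),1))
pose=best.x
# case hinge about peg: angle
cobs=[("side",(-65,7,28),side(113,232)),("side",(-65,-133,0),side(318,375)),("side",(7,-133,28),side(386,262)),("scene",(-65,-133,28),sc(224,172)),("scene",(-65,7,28),sc(363,78))]
def W(q,X):
    dx,dy,th=q; Y=c2w((-76.5+dx,85+dy,th),[X]); Y[:,2]+=14; return c2w(pose,Y)
def g(q): return np.concatenate([proj(ps[n],W(q,X))[0]-u for n,X,u in cobs])
r=least_squares(g,[0,0,.4],loss="soft_l1"); print(r.x,np.degrees(r.x[2])); print(np.round(g(r.x).reshape(-1,2),1))
for n,X in[("peg",(-76.5,85,40)),("pull",(-180,0,23)),("rail",(-145,0,14))]: print(n,c2w(pose,[X]))
print("corner",W(r.x,(-65,-133,0)), W(r.x,(7,-133,0)))
np.save("pose.npy",pose); np.save("case.npy",r.x)
im=cv2.imread("pics/side0.png"); 
def poly(im,p,P,c):
    u=proj(p,P); cv2.polylines(im,[np.round((u*4+2)).astype(int)],True,c,1)
for n in ps:
    im=cv2.resize(cv2.imread(f"pics/{n}0.png"),None,fx=4,fy=4,interpolation=cv2.INTER_CUBIC)
    poly(im,ps[n],c2w(pose,[(-150,150,24),(-150,-150,24),(50,-150,24),(50,150,24)]),(0,0,255))
    poly(im,ps[n],c2w(pose,[(-180,40,36),(-180,-40,36),(-180,-40,10),(-180,40,10)]),(255,0,255))
    poly(im,ps[n],c2w(pose,[(0,177,0),(0,-177,0),(186,-177,0),(186,177,0)]),(255,0,0))
    for z in(0,28): poly(im,ps[n],np.vstack([W(r.x,(x,y,z)) for x,y in((-65,7),(-65,-133),(7,-133),(7,-7),(-7,-7),(-7,7))]),(0,255,0))
    a=np.linspace(0,6.28,20)
    poly(im,ps[n],c2w(pose,np.c_[-76.5+6*np.cos(a),85+6*np.sin(a),a*0+40]),(0,255,255))
    o=(170*4,205*4) if n=="side" else (170*4,160*4)
    cv2.imwrite(f"pics/fit_{n}.png",im[o[0]:o[0]+600,o[1]:o[1]+700])
E
```

```text
[ 6.51075759e+02 -3.29435055e+01 -3.17321501e-03] -0.18181182776329738
[[-0.5 -1. ]
 [ 1.2  0.9]
 [-1.2 -0.7]
 [-0.6 -1.7]
 [ 0.6 -2.2]
 [-1.   0.2]
 [-0.5  2. ]
 [ 0.4  0.2]
 [-0.2 -1.5]
 [-1.5 -0.1]]
[ 0.14020807 -4.17855689  0.43885301] 25.144425418698425
[[-0.5 -1.1]
 [ 0.3  0.3]
 [ 1.  -1.4]
 [-1.8 -0.8]
 [-0.1 -1.2]]
peg [[574.84586728  52.29881706  40.        ]]
pull [[471.07666555 -32.37232779  23.        ]]
rail [[506.07648933 -32.48339013  14.        ]]
corner [[572.17446014 -99.88749193  14.        ]] [[637.448462   -69.50156293  14.        ]]
```

View pics/fit_side.png

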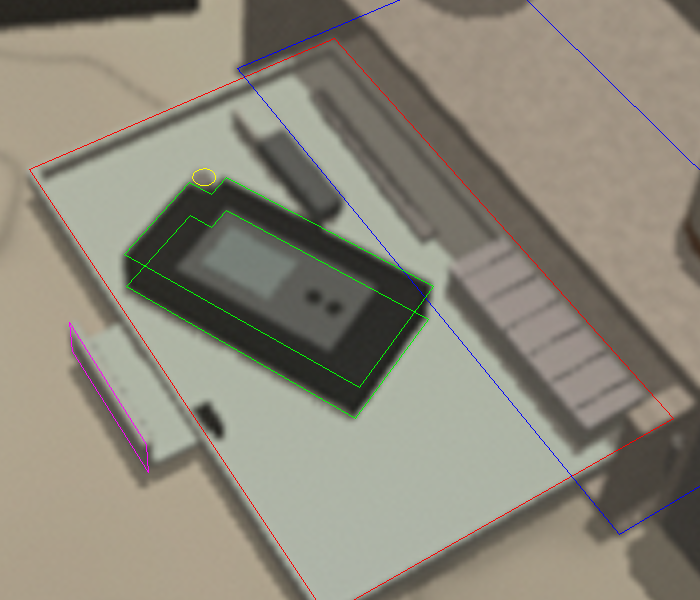

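View pics/fit_scene.png

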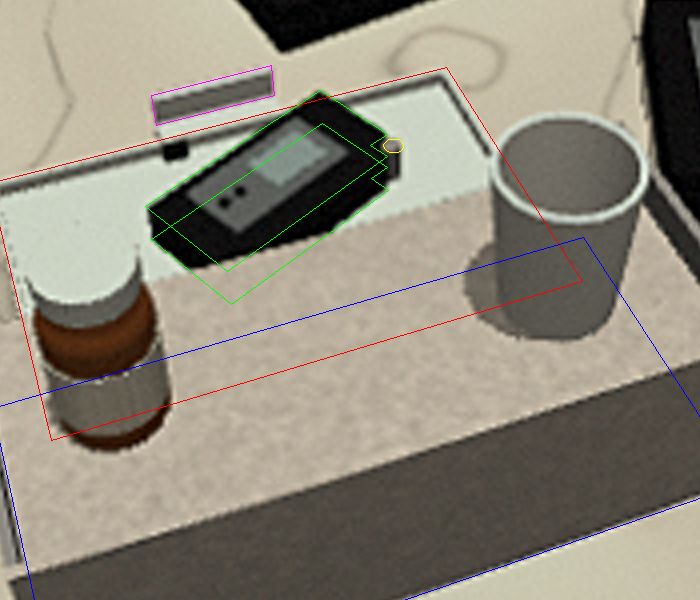

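The in-tray case matches the 72×140 model, turned about 25°, and the cabinet fit is consistent across both views to 1–2 px. Next I'll close the gripper and move over the tray for a wrist view.

```bash
python3 -m pendant '[[-25,23,0,-1],[-65,61,0,-3],[-108,101,0,-5],[-152,142,0,-7],[-196,183,0,-9],[-240,224,0,-11],[-284,265,0,-13],[-325,303,0,-14.5]]' 1
```

```text
t: 2.45
eef_pos: [387.0, 178.5, 184.9]
tcp_rot: [3.141, -0.0, 1.481]
ft_force: [1.0, 0.4, -0.1]
opening: 0.214
```

```bash
python3 -m pendant '[[-46,25,7,0],[-95,52,14,0],[-140,76,21,0],[-180,98,28,0],[-212,115,33,0],[-228,124,35,0],[-228,124,35,0],[-228,124,35,0]]' && python3 - <<'E'
from cell import env,vision
import cv2,numpy as np,pickle
s=env.state(); p=vision.read_camera("wrist")
print(s["eef_pos"],s["tcp_rot"],s["ft_force"])
pickle.dump((s["eef_pos"],s["tcp_rot"],p),open("w1.pkl","wb"))
cv2.imwrite("pics/w1.png",cv2.resize(cv2.cvtColor(p["pixels"],cv2.COLOR_RGB2BGR),None,fx=1.55,fy=1.55,interpolation=cv2.INTER_CUBIC))
E
```

```text
t: 3.45
eef_pos: [489.6, -58.7, 150.1]
tcp_rot: [3.141, -0.001, 1.482]
ft_force: [0.7, -1.1, -0.2]
opening: 0.005
[489.63802003 -58.66355057 150.13606437] [ 3.14088229e+00 -5.40288163e-04  1.48167147e+00] [ 0.68538418 -1.09064947 -0.190827  ]
```

View pics/w1.png

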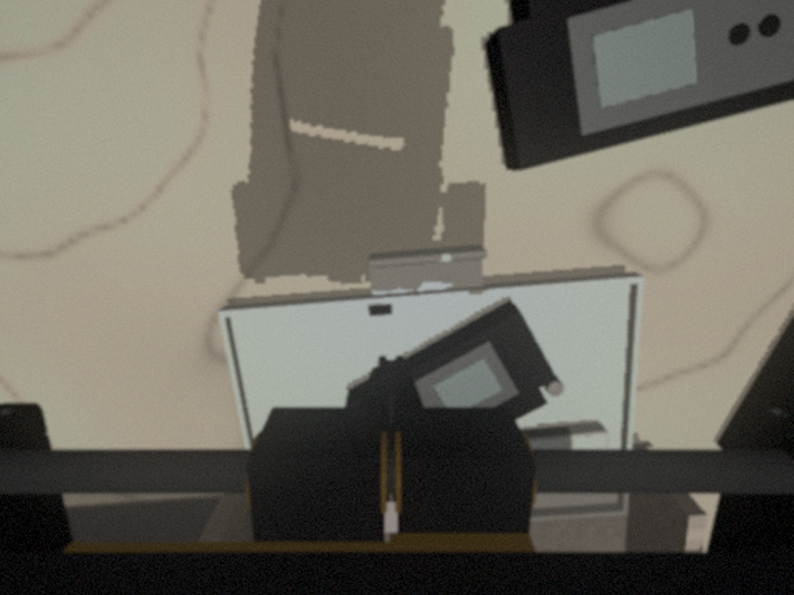

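The wrist view shows the tray front corners at (641,275) and (221,311), the peg at (555,387), the lip from (370,258) to (484,247), the stop at (380,310), and the case at about 25–27°. I'll refit using this view.

```bash
cat >> h.py <<'E'
from scipy.spatial.transform import Rotation as Ro
def wcam(pos,rot,p):
    T=np.eye(4);T[:3,:3]=Ro.from_euler("xyz",rot).as_matrix();T[:3,3]=pos
    M=np.linalg.inv(T@np.array(p["tool_from_camera"])); return dict(p,R=M[:3,:3],t=M[:3,3])
E
python3 - <<'E'
from h import *
pos,rot,p=pickle.load(open("w1.pkl","rb")); w=wcam(pos,rot,p)
pose0=np.load("pose.npy"); k=lambda u,v:np.array([(u+.5)/1.55-.5,(v+.5)/1.55-.5])
obs=[((-150,150,24),k(641,275)),((-150,-150,24),k(221,311)),((-180,40,36),k(484,247)),((-180,-40,36),k(370,258)),((-76.5,85,40),k(555,387)),((-150,-35,24),k(380,305))]
f=lambda q:np.concatenate([proj(w,c2w(q,[X]))[0]-u for X,u in obs])
print(np.round(f(pose0).reshape(-1,2),1).tolist())
r=least_squares(f,pose0,loss="soft_l1");print(r.x,np.degrees(r.x[2]));print(np.round(f(r.x).reshape(-1,2),1).tolist())
pose=r.x;np.save("pose_w.npy",pose)
def W(q,X):
    Y=c2w((-76.5+q[0],85+q[1],q[2]),[X]); Y[:,2]+=14; return c2w(pose,Y)
im=cv2.imread("pics/w1.png")
def pl(P,c): cv2.polylines(im,[np.round((proj(w,P)+.5)*1.55-.5).astype(int)],True,c,1)
pl(c2w(pose,[(-150,150,24),(-150,-150,24),(50,-150,24),(50,150,24)]),(0,0,255))
pl(c2w(pose,[(-145,-27,24),(-145,-43,24),(-140,-43,24),(-140,-27,24)]),(0,0,255))
pl(c2w(pose,[(-180,40,36),(-180,-40,36),(-180,-40,10),(-180,40,10)]),(255,0,255))
a=np.linspace(0,6.28,20); pl(c2w(pose,np.c_[-76.5+6*np.cos(a),85+6*np.sin(a),a*0+40]),(0,255,255))
for t,c in((25,(0,255,0)),(28,(255,128,0))): pl(np.vstack([W((0,0,np.radians(t)),(x,y,28)) for x,y in((-65,7),(-65,-133),(7,-133),(7,-7),(-7,-7),(-7,7))]),c)
cv2.imwrite("pics/w1fit.png",cv2.resize(im[230:450,200:660],None,fx=1.7,fy=1.7))
E
```

```text
[[1.7, 2.4], [-1.0, 1.9], [2.5, 3.9], [-1.5, 3.4], [0.6, 2.9], [-0.2, -2.8]]
[ 6.48299413e+02 -3.27724256e+01 -2.70368748e-04] -0.015490988176375542
[[1.6, -0.5], [-1.7, -0.1], [2.1, 1.1], [-2.1, 0.9], [0.6, 0.4], [-0.6, -5.1]]
```

View pics/w1fit.png

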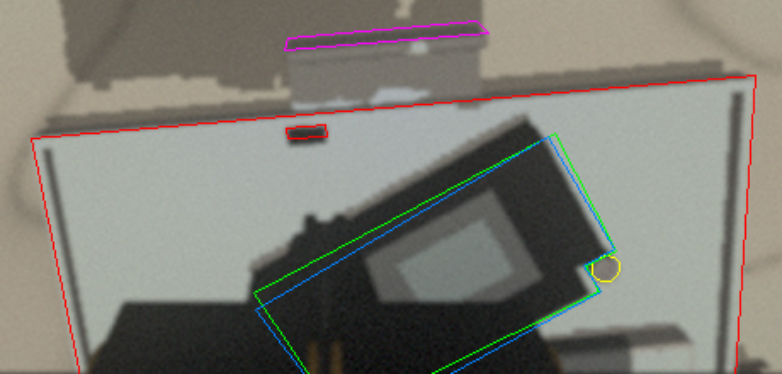

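```bash
python3 - <<'E'
from h import *
pos,rot,p=pickle.load(open("w1.pkl","rb")); w=wcam(pos,rot,p)
pose=np.load("pose_w.npy")
def W(q,X):
    Y=c2w((-76.5+q[0],85+q[1],q[2]),[X]); Y[:,2]+=14; return c2w(pose,Y)
ims=cv2.resize(cv2.cvtColor(p["pixels"],cv2.COLOR_RGB2BGR),None,fx=3,fy=3,interpolation=cv2.INTER_CUBIC)
im=np.clip(ims.astype(float)*1.0,0,255); im=(255*(im/255)**.5).astype(np.uint8)
def pl(P,c): cv2.polylines(im,[np.round((proj(w,P)+.5)*3-.5).astype(int)],True,c,1)
for t,c in((26,(0,255,0)),):
  for z in(0,28): pl(np.vstack([W((0,0,np.radians(t)),(x,y,z)) for x,y in((-65,7),(-65,-133),(7,-133),(7,-7),(-7,-7),(-7,7))]),c)
cv2.imwrite("pics/w1fit2.png",im[480:880,420:1180])
E
```

```text
(no output)
```

View pics/w1fit2.png

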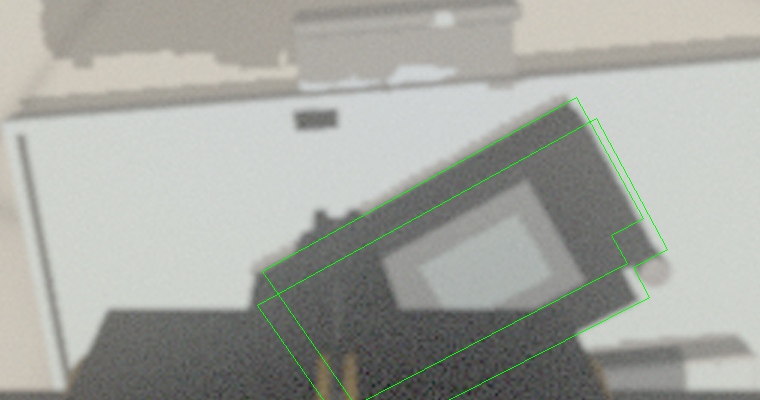

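```bash
python3 - <<'E'
from h import *
ps=pickle.load(open("cams.pkl","rb")); p=ps["side"]
def back(p,u,z):
    n=cv2.undistortPoints(np.array([[u]],float),np.array(p["intrinsics"],float),np.array([p["k1"],0,0,0.]))[0,0]
    R=np.array(p["R"]);C=-R.T@np.array(p["t"]);d=R.T@np.r_[n,1]; return C+d*(z-C[2])/d[2]
f=lambda a,b:((a+.5)/3.6-.5+205,(b+.5)/3.6-.5+170)
for n,q,z in(("pill FL top",f(405,235),36),("pill FL bot",f(405,262),14),("pill FR top",f(528,372),36),("pill FR bot",f(530,392),14),("case BR",f(386,262),42)): print(n,np.round(back(p,q,z),1))
E
```

```text
pill FL top [657.2 -58.   36. ]
pill FL bot [657.5 -61.6  14. ]
pill FR top [ 660.  -164.7   36. ]
pill FR bot [ 664.8 -166.3   14. ]
case BR [633.8 -71.2  42. ]
```

View pics/side0c.png

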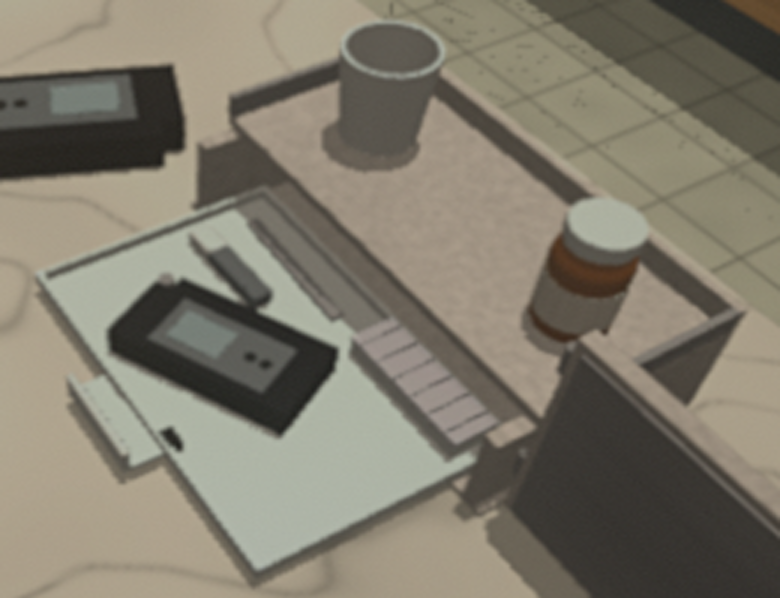

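```bash
python3 -m pendant '[[-12,26,0,0],[-25,55,10,0],[-38,84,30,0],[-47,104,55,0],[-51,111,75,0],[-51,111,90,0],[-51,111,90,0],[-51,111,90,0]]' && python3 - <<'E'
from cell import env,vision
import cv2,numpy as np,pickle
for n in("side","wrist"):
    s=env.state(); p=vision.read_camera(n)
    print(s["eef_pos"],s["tcp_rot"][2],s["ft_force"])
    if n=="wrist": pickle.dump((s["eef_pos"],s["tcp_rot"],p),open("w2.pkl","wb"))
    a=cv2.cvtColor(p["pixels"],cv2.COLOR_RGB2BGR)
    if n=="side": a=cv2.resize(a[80:340,170:490],None,fx=2.3,fy=2.3,interpolation=cv2.INTER_CUBIC)
    cv2.imwrite(f"pics/{n}2.png",a)
E
```

```text
t: 4.5
eef_pos: [595.8, -118.8, 61.1]
tcp_rot: [3.14, -0.0, 1.482]
ft_force: [-0.5, 0.2, 0.2]
opening: 0.007
[ 595.78815513 -118.84669113   61.11849946] 1.4824120141198898 [-0.46755507  0.20655036  0.21931755]
[ 595.96423469 -118.96658855   61.28314745] 1.4823226183130283 [ 0.01423452 -0.85805829  0.59994524]
```

View pics/side2.png

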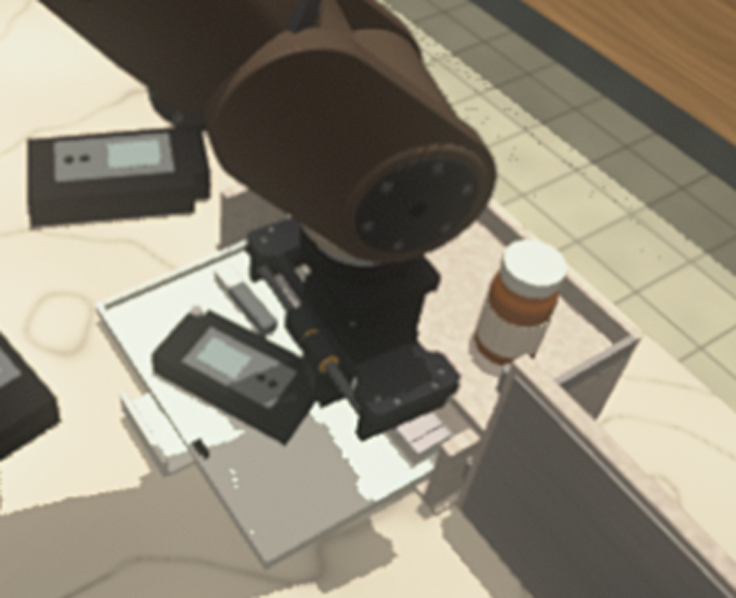

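View pics/wrist2.png

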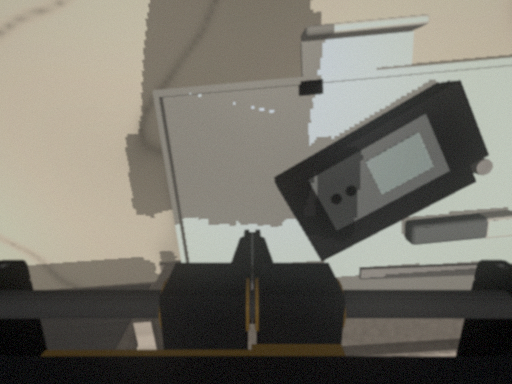

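The fingers are clear of everything, and the wrist view shows the case's right-end top corners at (275,180) and (323,260), the peg at (483,166) and the stop at (311,87). I'll measure the case relative to the tool from this view.

```bash
python3 - <<'E'
from h import *
pos,rot,p=pickle.load(open("w2.pkl","rb")); w=wcam(pos,rot,p)
obs=[((-65,-133,28),(275,180)),((7,-133,28),(322,260)),((-65,7,28),(461,82)),((-7,7,28),(487,151)),((7,-7,28),(474,185))]
def Wc(q,X): Y=c2w(q,[X]); Y[:,2]+=14; return Y
f=lambda q:np.concatenate([proj(w,Wc(q,X))[0]-u for X,u in obs])
r=least_squares(f,[573,52,.45]);print(r.x,np.degrees(r.x[2]));print(np.round(f(r.x).reshape(-1,2),1).tolist())
obs2=[((-150,-150,24),(155,93)),((-76.5,85,40),(483,166)),((-180,-40,36),(302,30)),((-180,40,36),(428,17)),((-145,-27,24),(324,82)),((-145,-43,24),(300,82))]
g=lambda q:np.concatenate([proj(w,c2w(q,[X]))[0]-u for X,u in obs2])
r2=least_squares(g,[649,-33,0],loss="soft_l1");print(r2.x,np.degrees(r2.x[2]));print(np.round(g(r2.x).reshape(-1,2),1).tolist())
print("peg",c2w(r2.x,[(-76.5,85,40)]))
print("case FR",Wc(r.x,(-65,-133,28)),"BR",Wc(r.x,(7,-133,28)))
P=Wc(r.x,(-56,-133,28))[0];c,s=np.cos(r.x[2]),np.sin(r.x[2]);print("contact",P,"ey",-s,c)
im=cv2.resize(cv2.cvtColor(p["pixels"],cv2.COLOR_RGB2BGR)[150:290,180:380],None,fx=4,fy=4,interpolation=cv2.INTER_CUBIC); im=(255*(im/255.)**.45).astype(np.uint8)
for q,c in(((0,0,0),(0,0,255)),((0,-10,0),(0,255,0)),((0,-10,-22),(255,0,0))):
    T=np.eye(4);T[:3,:3]=Ro.from_euler("xyz",rot).as_matrix();T[:3,3]=pos
    u=proj(w,(T@np.r_[q,1])[:3])[0]; print(q,u); cv2.circle(im,tuple(int((a-o+.5)*4) for a,o in zip(u,(180,150))),4,c,1)
cv2.imwrite("pics/w2c.png",im)
E
```

```text
[5.73059504e+02 4.86631109e+01 4.34313260e-01] 24.88431677054974
[[0.6, 2.4], [-2.7, -0.9], [0.1, -2.1], [0.9, 4.4], [0.9, -3.4]]
[ 6.49327598e+02 -3.27224365e+01  5.07450543e-03] 0.2907477441465425
[[-3.1, 0.1], [1.0, 0.9], [2.2, -2.6], [0.7, -2.9], [-2.4, 1.6], [-0.6, 3.8]]
peg [[572.39725141  51.8882711   40.        ]]
case FR [[570.05889435 -99.34025504  42.        ]] BR [[635.37435876 -69.04355375  42.        ]]
contact [578.2233274  -95.55316737  42.        ] ey -0.4207875178897407 0.907159227913265
(0, 0, 0) [251.98769046 227.4577652 ]
(0, -10, 0) [251.98934619 213.95915954]
(0, -10, -22) [252.00114385 226.00891931]
```

View pics/w2c.png

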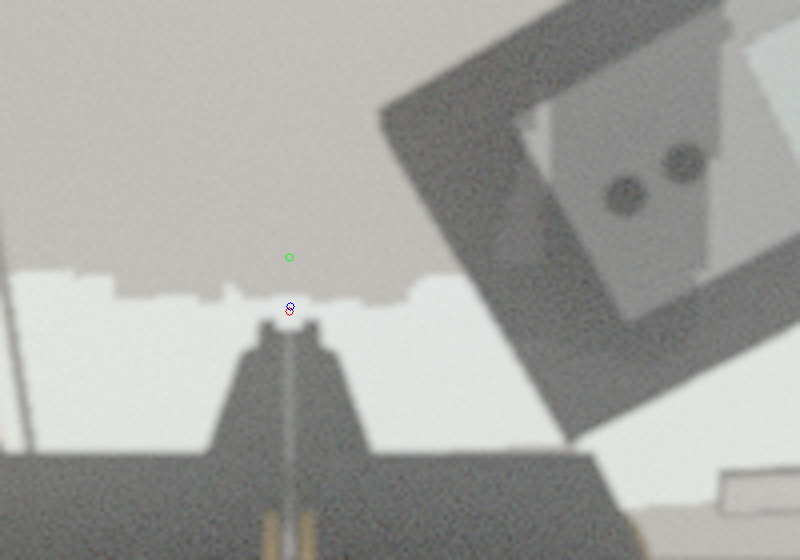

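```bash
python3 -m pendant '[[-2,-3,8,0],[-4,-6,18,0],[-4,-6.5,28,0],[-4,-6.5,36,0],[-4,-6.5,41,0],[-4,-6.5,41,0]]' && python3 - <<'E'
from cell import env,vision
import cv2,numpy as np,pickle
s=env.state(); p=vision.read_camera("wrist")
print(s["eef_pos"],s["tcp_rot"][2],s["ft_force"])
pickle.dump((s["eef_pos"],s["tcp_rot"],p),open("w3.pkl","wb"))
a=cv2.cvtColor(p["pixels"],cv2.COLOR_RGB2BGR)
a=(255*(a/255.)**.45).astype(np.uint8)
cv2.imwrite(f"pics/w3.png",cv2.resize(a[60:320,170:490],None,fx=2.3,fy=2.3,interpolation=cv2.INTER_CUBIC))
E
```

```text
t: 5.35
eef_pos: [589.2, -122.4, 19.8]
tcp_rot: [3.14, -0.0, 1.482]
ft_force: [0.1, -0.6, -0.4]
opening: 0.004
[ 589.2230174  -122.4019198    19.83198738] 1.4823666776244604 [ 0.07479696 -0.57324883 -0.42601265]
```

View pics/w3.png

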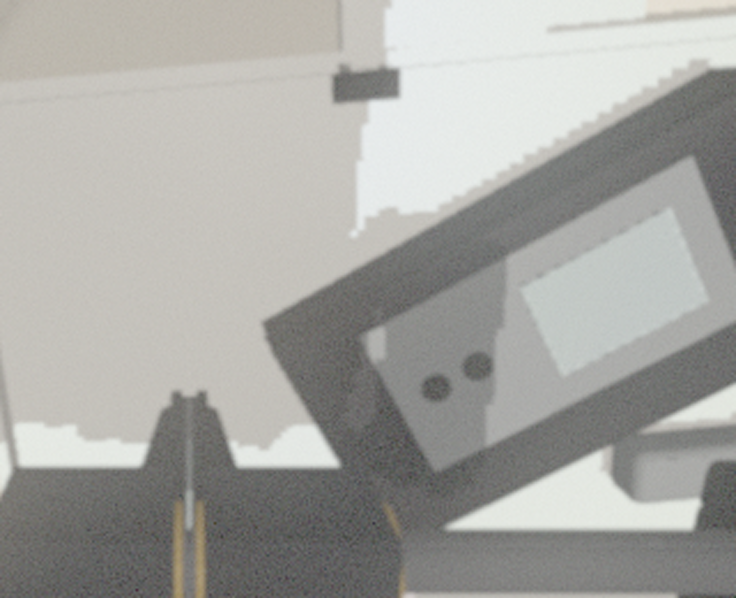

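```bash
python3 -m pendant '[[2.2,-1.2,0,0],[4.3,-2.5,0,0],[6.5,-3.7,0,0],[8.7,-5,0,0],[8.7,-5,0,0]]' && python3 -m pendant '[[0.6,-0.35,0,0],[1.2,-0.7,0,0],[1.7,-1,0,0],[1.7,-1,0,0]]'&& python3 -m pendant '[[0.6,-0.35,0,0],[1.2,-0.7,0,0],[1.7,-1,0,0],[1.7,-1,0,0]]'
```

```text
t: 6.02
eef_pos: [585.1, -113.1, 20.2]
tcp_rot: [3.139, -0.0, 1.483]
ft_force: [-0.0, -0.7, -0.4]
opening: 0.008
t: 6.52
eef_pos: [584.2, -111.4, 20.2]
tcp_rot: [3.139, -0.0, 1.482]
ft_force: [-0.5, 0.2, 1.2]
opening: 0.004
t: 7.02
eef_pos: [583.3, -109.5, 20.2]
tcp_rot: [3.14, -0.0, 1.483]
ft_force: [-0.1, -0.6, -0.8]
opening: 0.008
```

```bash
cat > look.py <<'E'
from cell import env,vision
import cv2,numpy as np,pickle,sys
n=sys.argv[1]
s=env.state(); p=vision.read_camera("wrist")
print(np.round(s["eef_pos"],1),s["tcp_rot"][2],np.round(s["ft_force"],2))
pickle.dump((s["eef_pos"],s["tcp_rot"],p),open(n+".pkl","wb"))
a=cv2.cvtColor(p["pixels"],cv2.COLOR_RGB2BGR)
a=(255*(a/255.)**.45).astype(np.uint8)
cv2.imwrite(f"pics/{n}.png",cv2.resize(a[60:320,170:490],None,fx=2.3,fy=2.3,interpolation=cv2.INTER_CUBIC))
E
python3 look.py w4
```

```text
[ 583.3 -109.5   20.2] 1.4826299776859473 [-0.08 -0.58 -0.79]
```

View pics/w4.png

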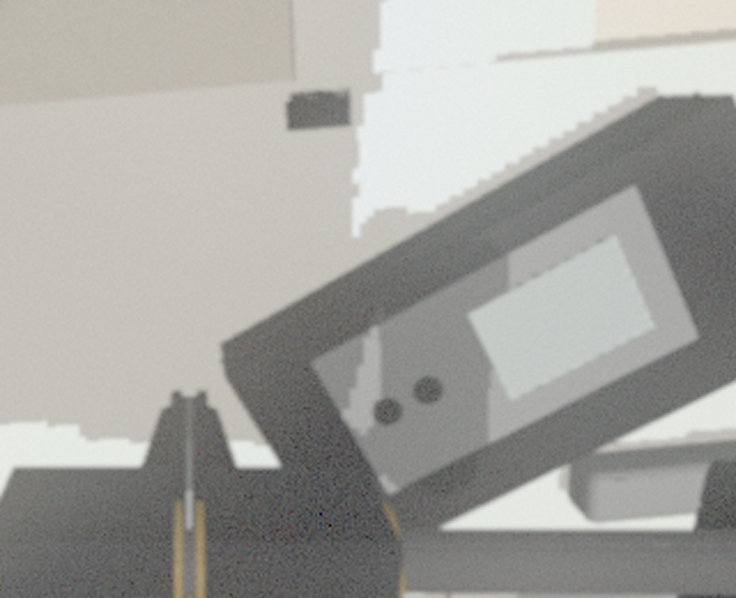

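```bash
python3 -m pendant '[[0.9,-0.5,0,0],[1.7,-1,0,0],[2.6,-1.5,0,0],[2.6,-1.5,0,0]]' && python3 -m pendant '[[0.6,-0.35,0,0],[1.2,-0.7,0,0],[1.7,-1,0,0],[1.7,-1,0,0]]'&& python3 -m pendant '[[0.6,-0.35,0,0],[1.2,-0.7,0,0],[1.7,-1,0,0],[1.7,-1,0,0]]' && python3 look.py w5
```

```text
t: 7.58
eef_pos: [582.1, -106.8, 20.2]
tcp_rot: [3.14, -0.0, 1.483]
ft_force: [0.5, 0.3, -0.7]
opening: 0.004
t: 8.07
eef_pos: [581.2, -104.9, 20.2]
tcp_rot: [3.14, -0.0, 1.483]
ft_force: [0.7, -1.2, 0.2]
opening: 0.003
t: 8.57
eef_pos: [580.4, -103.1, 20.2]
tcp_rot: [3.139, -0.0, 1.483]
ft_force: [0.8, -0.3, -0.2]
opening: 0.003
[ 580.4 -103.1   20.2] 1.482722812464305 [ 0.76 -0.31 -0.19]
```

View pics/w5.png

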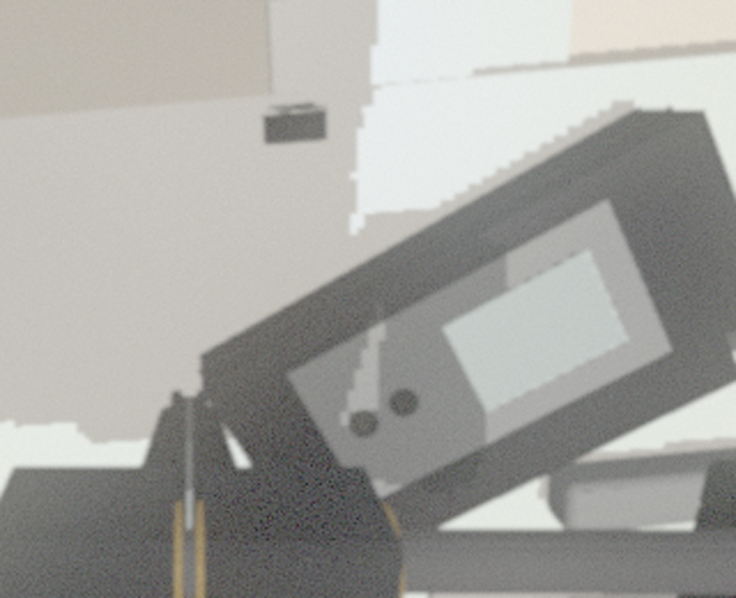

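```bash
cat > av.py <<'E'
from cell import env,vision
import numpy as np,sys
n=int(sys.argv[1]) if len(sys.argv)>1 else 5
F=[env.state()["ft_force"]]
for i in range(n): vision.read_camera("side"); F.append(env.state()["ft_force"])
s=env.state();print("F",np.round(np.mean(F,0),2),"sd",np.round(np.std(F,0),2),"pos",np.round(s["eef_pos"],1),"t",round(s["t"],2))
E
python3 av.py; python3 -m pendant '[[0.6,-0.35,0,0],[1.2,-0.7,0,0],[1.7,-1,0,0],[1.7,-1,0,0]]'; python3 av.py;python3 -m pendant '[[0.6,-0.35,0,0],[1.2,-0.7,0,0],[1.7,-1,0,0],[1.7,-1,0,0]]'; python3 av.py; python3 look.py w6
```

```text
F [-0.59  0.   -0.1 ] sd [0.31 0.55 0.57] pos [ 580.4 -103.1   20.2] t 8.88
t: 9.38
eef_pos: [579.5, -101.3, 20.2]
tcp_rot: [3.139, -0.0, 1.483]
ft_force: [-0.2, -0.1, 0.4]
opening: 0.004
F [-0.05 -0.13  0.1 ] sd [0.71 0.21 0.26] pos [ 579.5 -101.4   20.2] t 9.62
t: 10.12
eef_pos: [578.7, -99.5, 20.2]
tcp_rot: [3.14, -0.0, 1.483]
ft_force: [-0.5, -0.6, -0.2]
opening: 0.005
F [-0.03  0.06  0.  ] sd [0.48 0.58 0.43] pos [578.7 -99.6  20.2] t 10.38
[578.7 -99.6  20.2] 1.4826331223984592 [ 0.72 -0.26  0.11]
```

View pics/w6.png

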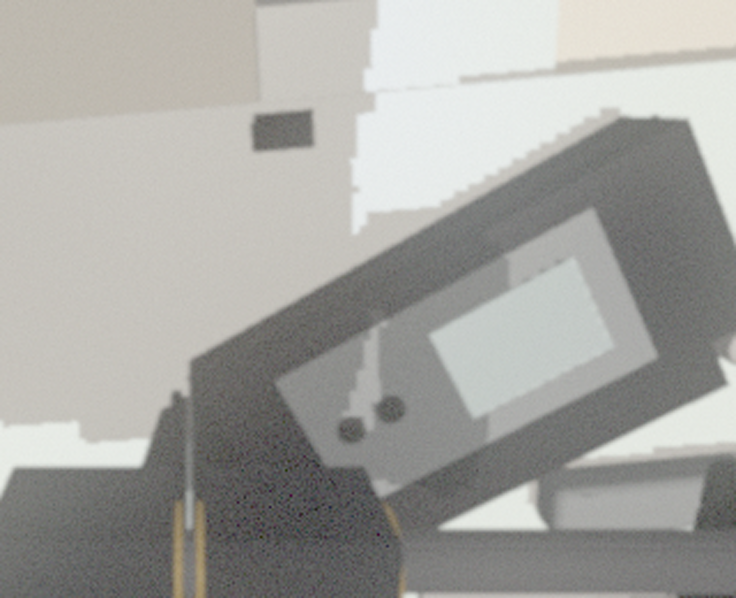

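```bash
for i in 1 2; do :; done; python3 -m pendant '[[0.6,-0.35,0,0],[1.2,-0.7,0,0],[1.7,-1,0,0],[1.7,-1,0,0]]'; python3 av.py;python3 -m pendant '[[0.6,-0.35,0,0],[1.2,-0.7,0,0],[1.7,-1,0,0],[1.7,-1,0,0]]'; python3 av.py
```

```text
t: 10.92
eef_pos: [577.8, -97.8, 20.2]
tcp_rot: [3.139, -0.0, 1.483]
ft_force: [-0.2, -0.1, -0.3]
opening: 0.003
F [-0.03 -0.27 -0.14] sd [0.35 0.4  0.26] pos [577.9 -97.9  20.2] t 11.18
t: 11.68
eef_pos: [577.0, -96.0, 20.2]
tcp_rot: [3.14, -0.0, 1.483]
ft_force: [0.2, 0.9, 0.5]
opening: 0.002
F [ 0.11 -0.01 -0.04] sd [0.29 0.58 0.37] pos [577.  -96.1  20.2] t 11.93
```

```bash
python3 -m pendant '[[0.6,-0.35,0,0],[1.2,-0.7,0,0],[1.7,-1,0,0],[1.7,-1,0,0]]'; python3 av.py; python3 look.py w7
```

```text
t: 12.42
eef_pos: [576.2, -94.3, 20.2]
tcp_rot: [3.139, -0.0, 1.483]
ft_force: [0.3, 1.4, 0.7]
opening: 0.007
F [ 0.08  0.22 -0.05] sd [0.36 0.81 0.72] pos [576.2 -94.3  20.2] t 12.68
[576.2 -94.3  20.2] 1.482544224082992 [ 0.28 -0.27  0.36]
```

View pics/w7.png

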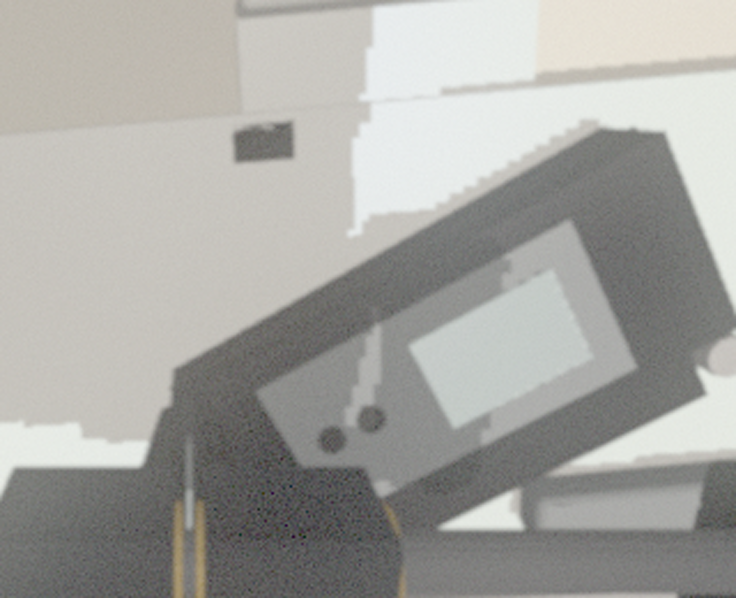

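```bash
python3 -m pendant '[[0.6,-0.35,0,0],[1.2,-0.7,0,0],[1.7,-1,0,0],[1.7,-1,0,0]]'; python3 av.py;  python3 -m pendant '[[0.6,-0.35,0,0],[1.2,-0.7,0,0],[1.7,-1,0,0],[1.7,-1,0,0]]'; python3 av.py; python3 look.py w8
```

```text
t: 13.22
eef_pos: [575.3, -92.5, 20.2]
tcp_rot: [3.14, -0.0, 1.483]
ft_force: [1.4, 0.6, -0.1]
opening: 0.005
F [ 0.44 -0.35 -0.11] sd [0.88 0.53 0.42] pos [575.3 -92.6  20.2] t 13.47
t: 13.98
eef_pos: [574.5, -90.7, 20.2]
tcp_rot: [3.139, -0.0, 1.483]
ft_force: [0.7, 1.2, 0.4]
opening: 0.001
F [-0.01  0.14  0.22] sd [0.49 0.5  0.31] pos [574.5 -90.8  20.2] t 14.22
[574.5 -90.8  20.2] 1.482632312174144 [ 0.16 -0.03  0.68]
```

View pics/w8.png

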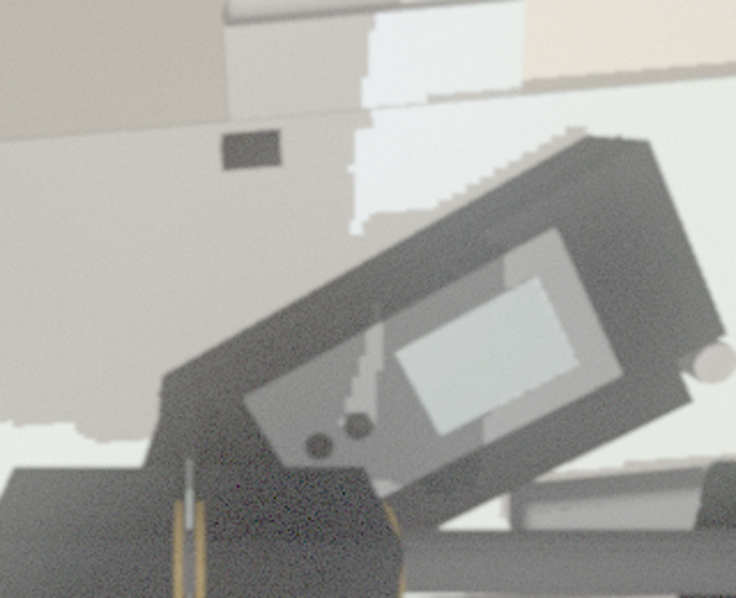

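```bash
python3 - <<'E'
from h import *
# FR, FL(top), BL corner(-7,7), (7,-7)
D={"w4":[(222,347),(695,97)],"w6":[(190,360),(690,121) ],"w7":[(175,370),(664,132),(738,318),(706,392)],"w8":[(163,377),(648,140),(722,333),(691,401)]}
D["w4"][1]=None;D["w6"][1]=(622,118)
for n in("w6","w7","w8"):
    pos,rot,p=pickle.load(open(n+".pkl","rb")); w=wcam(pos,rot,p)
    def back(u,z):
        m=cv2.undistortPoints(np.array([[u]],float),np.array(w["intrinsics"],float),np.array([w["k1"],0,0,0.]))[0,0]
        R=w["R"];C=-R.T@w["t"];d=R.T@np.r_[m,1]; return (C+d*(z-C[2])/d[2])
    T=np.eye(4);T[:3,:3]=Ro.from_euler("xyz",rot).as_matrix();T[:3,3]=pos
    print(n,np.round(pos,1),[np.round(back(((a+.5)/2.3-.5+170,(b+.5)/2.3-.5+60),42),1).tolist() for a,b in [D[n][0]]+D[n][1:]])
    print([np.round((proj(w,(T@np.r_[q,1])[:3])[0]-[170,60])*2.3) for q in((0,0,0),(0,0,-22),(0,10,-22),(0,-10,-22),(8,0,-22))])
E
```

```text
w6 [578.7 -99.6  20.2] [[562.3, -98.0, 42.0], [509.6, 11.2, 42.0]]
[array([189., 385.]), array([189., 416.]), array([189., 449.]), array([189., 382.]), array([218., 416.])]
w7 [576.2 -94.3  20.2] [[562.3, -96.9, 42.0], [511.3, 26.9, 42.0], [560.8, 51.2, 42.0], [581.3, 45.5, 42.0]]
[array([189., 385.]), array([189., 416.]), array([189., 449.]), array([189., 382.]), array([218., 416.])]
w8 [574.5 -90.8  20.2] [[562.4, -96.8, 42.0], [511.2, 26.8, 42.0], [562.9, 51.1, 42.0], [581.9, 45.3, 42.0]]
[array([189., 385.]), array([189., 416.]), array([189., 449.]), array([189., 382.]), array([218., 416.])]
```

```bash
python3 - <<'E'
from cell import env,vision
import cv2,numpy as np
for n,(r0,r1,c0,c1) in {"side":(190,300,215,345),"scene":(175,260,170,290)}.items():
    p=vision.read_camera(n); a=cv2.cvtColor(p["pixels"],cv2.COLOR_RGB2BGR)
    a=(255*(a/255.)**.5).astype(np.uint8)
    cv2.imwrite(f"pics/{n}8.png",cv2.resize(a[r0:r1,c0:c1],None,fx=5,fy=5,interpolation=cv2.INTER_CUBIC))
E
```

```text
(no output)
```

View pics/side8.png

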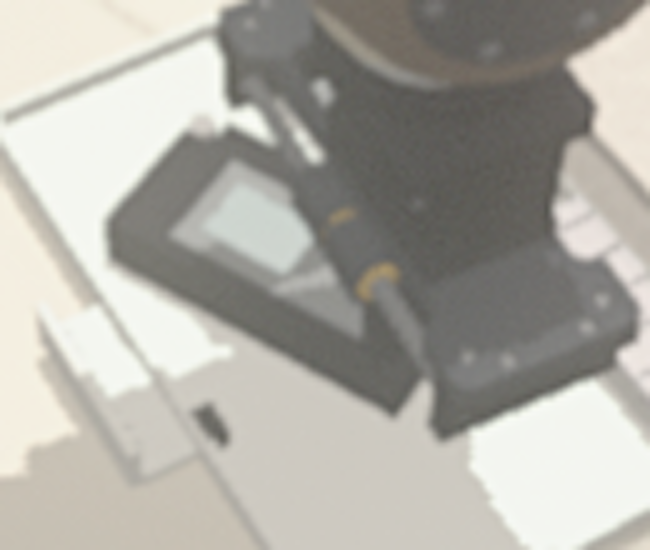

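View pics/scene8.png

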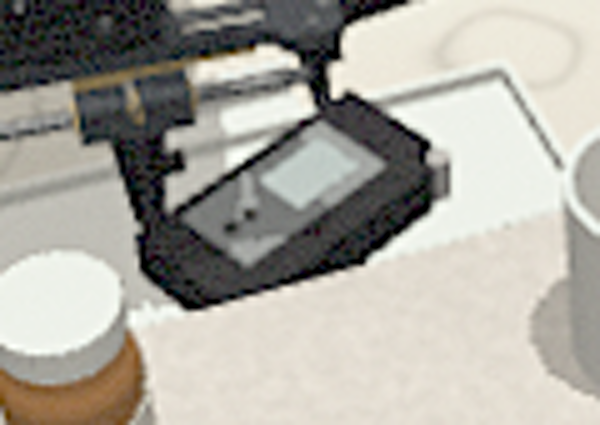

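```bash
python3 - <<'E'
from h import *
ps=pickle.load(open("cams.pkl","rb"))
tcp=np.array([574.5,-90.8,20.2]); x=np.array([.089,.996,0]);y=np.array([.996,-.089,0])
for n,o in(("side",(215,190)),("scene",(170,175))):
    im=cv2.imread(f"pics/{n}8.png"); p=ps[n]
    def dr(X,c,cl=True):
        u=(proj(p,X)-o+.5)*5; cv2.polylines(im,[np.round(u).astype(int)],cl,c,1)
    for dz in(0,22,60): dr([tcp+a*x+b*y+[0,0,dz] for a,b in((-5,-5),(-5,5),(5,5),(5,-5))],(0,0,255))
    dr([tcp,tcp+[0,0,60]],(0,0,255))
    for th,cc in((25,(0,255,0)),):
        for z in(14,42):
            q=(572.5,51,np.radians(th)); dr([np.r_[c2w(q,[(a,b,0)])[0][:2],z] for a,b in((-65,7),(-65,-133),(7,-133),(7,-7),(-7,-7),(-7,7))],cc)
    cv2.imwrite(f"pics/{n}8m.png",im)
E
```

```text
(no output)
```

View pics/scene8m.png

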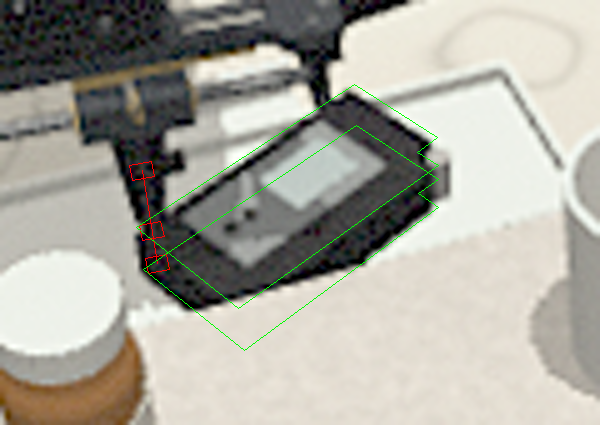

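View pics/side8m.png

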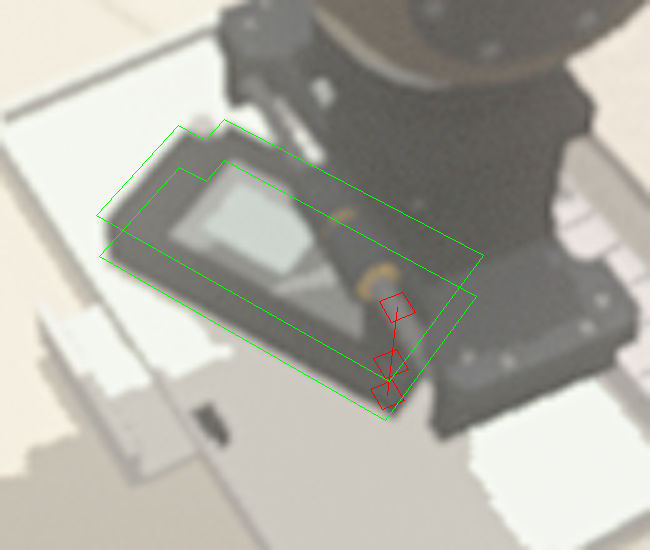

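```bash
python3 - <<'E'
from h import *
D={"w2":[(275.,180),(322,260),(461,82),(487,151),(474,185)],"w3":[((265+.5)/2.3-.5+170,(325+.5)/2.3-.5+60)],"w4":[((222.5)/2.3-.5+170,(347.5)/2.3-.5+60)]}
pix={}
for n in("w2","w3","w4","w5","w6","w7","w8"):
    pos,rot,p=pickle.load(open(n+".pkl","rb")); w=wcam(pos,rot,p)
    def back(u,z):
        m=cv2.undistortPoints(np.array([[u]],float),np.array(w["intrinsics"],float),np.array([w["k1"],0,0,0.]))[0,0]
        R=w["R"];C=-R.T@w["t"];d=R.T@np.r_[m,1]; return (C+d*(z-C[2])/d[2])
    if n in D: print(n,[np.round(back(u,42),1).tolist() for u in D[n]])
    # display panel quad corners: detect light-screen (bluish-gray) 
    hsv=cv2.cvtColor(p["pixels"],cv2.COLOR_RGB2HSV)
    print(n,"cam",np.round(-w["R"].T@w["t"],1))
    g=cv2.cvtColor(p["pixels"],cv2.COLOR_RGB2BGR)
    if n in("w2","w8"): cv2.imwrite(f"pics/{n}_full.png",cv2.resize((255*(g/255.)**.5).astype(np.uint8),None,fx=1.5,fy=1.5,interpolation=cv2.INTER_CUBIC))
E
```

```text
w2 [[568.2, -99.6, 42.0], [636.4, -67.0, 42.0], [512.5, 27.7, 42.0], [560.5, 51.0, 42.0], [584.9, 44.9, 42.0]]
w2 cam [ 513.4 -111.8  261.9]
w3 [[564.7, -100.3, 42.0]]
w3 cam [ 506.7 -115.2  220.5]
w4 [[564.1, -99.1, 42.0]]
w4 cam [ 500.8 -102.3  220.9]
w5 cam [497.8 -95.9 220.9]
w6 cam [496.1 -92.5 220.9]
w7 cam [493.6 -87.1 220.9]
w8 cam [491.9 -83.6 220.9]
```

View pics/w8_full.png

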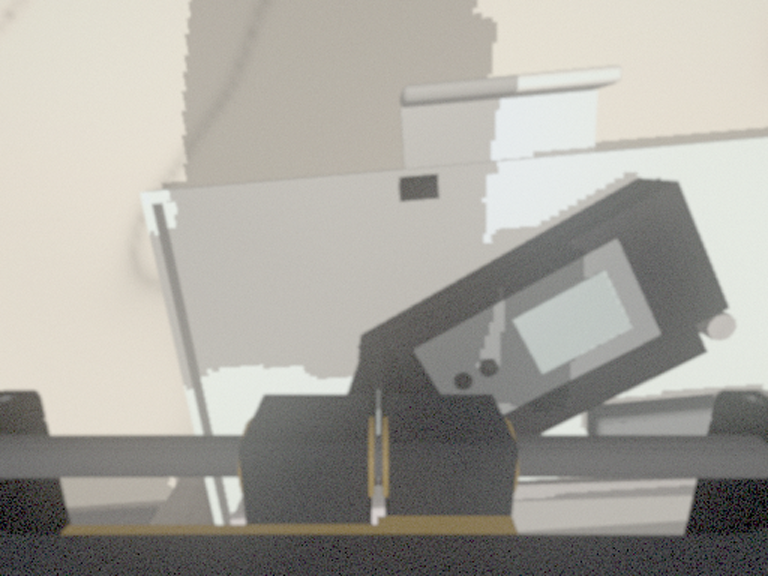

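View pics/w2_full.png

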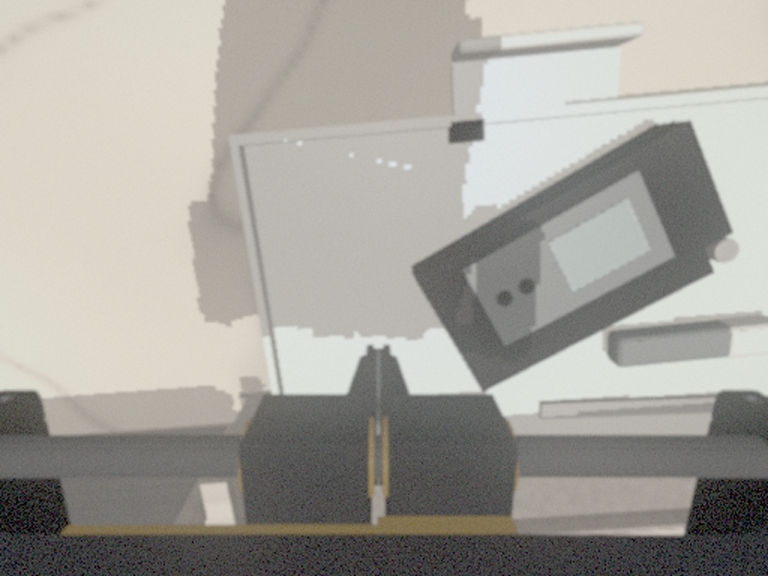

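```bash
python3 -m pendant '[[0.6,-0.35,0,0],[1.2,-0.7,0,0],[1.7,-1,0,0],[1.7,-1,0,0]]'; python3 av.py 4;  python3 -m pendant '[[0.6,-0.35,0,0],[1.2,-0.7,0,0],[1.7,-1,0,0],[1.7,-1,0,0]]'; python3 av.py 4; python3 look.py w9
```

```text
t: 14.88
eef_pos: [573.6, -89.0, 20.2]
tcp_rot: [3.139, -0.0, 1.483]
ft_force: [-0.3, 0.1, 0.5]
opening: 0.008
F [-0.16 -0.1   0.19] sd [0.36 0.32 0.39] pos [573.7 -89.   20.2] t 15.07
t: 15.58
eef_pos: [572.8, -87.2, 20.2]
tcp_rot: [3.139, -0.0, 1.483]
ft_force: [-0.2, -0.3, -0.4]
opening: 0.008
F [ 0.08  0.1  -0.17] sd [0.52 0.49 0.2 ] pos [572.8 -87.2  20.2] t 15.78
[572.8 -87.2  20.2] 1.4825702994307437 [ 0.11 -0.59  0.11]
```

View pics/w9.png

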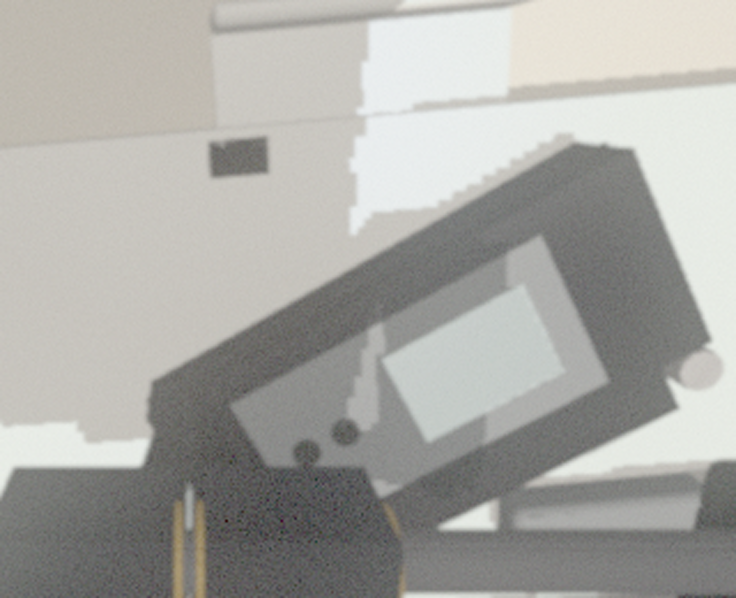

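```bash
python3 - <<'E'
import pickle,cv2,numpy as np
o=[]
for n in("w7","w8","w9"):
    p=pickle.load(open(n+".pkl","rb"))[2]; a=cv2.cvtColor(p["pixels"],cv2.COLOR_RGB2BGR)[200:280,220:305]
    a=np.clip(a.astype(float)*3.5,0,255).astype(np.uint8)
    o.append(cv2.resize(a,(260,245),interpolation=cv2.INTER_CUBIC))
cv2.imwrite("pics/w789.png",np.hstack(o))
p=pickle.load(open("w2.pkl","rb"))[2]; a=cv2.cvtColor(p["pixels"],cv2.COLOR_RGB2BGR)[200:280,220:305]
cv2.imwrite("pics/w2z.png",cv2.resize(np.clip(a.astype(float)*3.5,0,255).astype(np.uint8),None,fx=5,fy=5,interpolation=cv2.INTER_CUBIC))
E
```

```text
(no output)
```

View pics/w789.png

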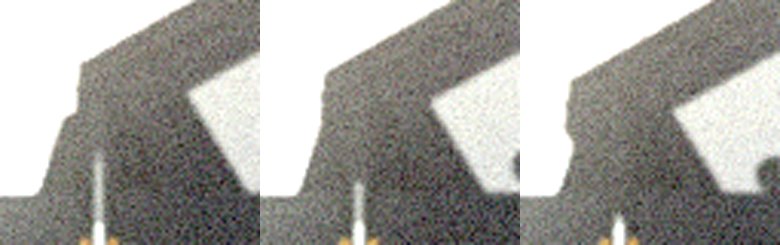

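View pics/w2z.png

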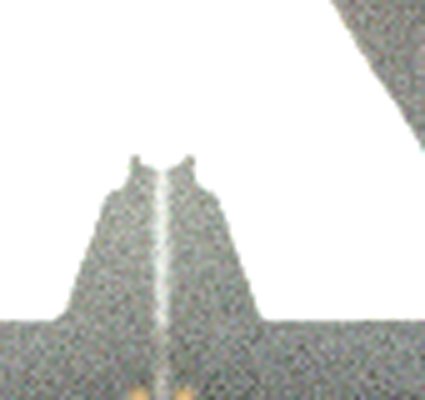

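```bash
python3 - <<'E'
from h import *
# bottom FR (z14); display screen corners top (z42): near-left and others
D={"w2":[(275,180),None],"w3":[(265,325)],"w4":[(222,347),(470,315),(653,352)],"w5":[(202,355),(442,325),(626,338)],"w6":[(190,360),(430,335),(613,345)],"w7":[(175,370),(409,346),(592,356)],"w8":[(163,377),(396,353),(578,361)],"w9":[(152,382),(382,361),(565,370)]}
for n in D:
    pos,rot,p=pickle.load(open(n+".pkl","rb")); w=wcam(pos,rot,p)
    def back(u,z):
        m=cv2.undistortPoints(np.array([[u]],float),np.array(w["intrinsics"],float),np.array([w["k1"],0,0,0.]))[0,0]
        R=w["R"];C=-R.T@w["t"];d=R.T@np.r_[m,1]; return (C+d*(z-C[2])/d[2])
    k=lambda a:((a[0]+.5)/2.3-.5+170,(a[1]+.5)/2.3-.5+60) if n!="w2" else a
    q=[back(k(D[n][0]),14)[:2]]+[back(k(a),42)[:2] for a in D[n][1:] if a is not None]
    th=np.degrees(np.arctan2(-(q[2]-q[1])[0],(q[2]-q[1])[1])) if len(q)>2 else None
    print(n,np.round(pos,1),np.round(q,1).tolist(),th)
E
```

```text
w2 [ 596.  -119.    61.3] [[575.2, -98.1]] None
w3 [ 589.2 -122.4   19.8] [[573.8, -97.9]] None
w4 [ 583.3 -109.5   20.2] [[574.0, -98.6], [560.9, -33.7], [575.5, 14.9]] -16.728655379008945
w5 [ 580.4 -103.1   20.2] [[573.1, -98.5], [560.1, -34.5], [568.0, 13.9]] -9.261156299192935
w6 [578.7 -99.6  20.2] [[572.7, -98.9], [560.9, -34.2], [568.0, 14.1]] -8.329702781524352
w7 [576.2 -94.3  20.2] [[573.1, -98.5], [561.0, -34.4], [568.1, 14.1]] -8.347402848246233
w8 [574.5 -90.8  20.2] [[573.4, -98.9], [561.0, -34.3], [567.5, 14.0]] -7.705847602742386
w9 [572.8 -87.2  20.2] [[573.0, -98.9], [561.2, -34.5], [568.1, 14.3]] -8.033132012420497
```

```bash
python3 - <<'E'
from h import *
from cell import env,vision
o=[]
p=vision.read_camera("scene"); a=cv2.cvtColor(p["pixels"],cv2.COLOR_RGB2BGR)
pickle.dump(p,open("s9.pkl","wb"))
a=np.clip(a.astype(float)*3,0,255).astype(np.uint8)[190:245,180:270]
cv2.imwrite("pics/s9.png",cv2.resize(a,None,fx=8,fy=8,interpolation=cv2.INTER_CUBIC))
s=env.state(); print(s["tau"],s["joints"],s["moment"])
p=vision.read_camera("side"); a=cv2.cvtColor(p["pixels"],cv2.COLOR_RGB2BGR)
a=np.clip(a.astype(float)*3,0,255).astype(np.uint8)[210:290,235:345]
cv2.imwrite("pics/sd9.png",cv2.resize(a,None,fx=7,fy=7,interpolation=cv2.INTER_CUBIC))
E
```

```text
[ 8.88848706e-03 -6.15731907e+01 -1.68727899e+01 -3.02038842e-02
  6.88570901e-02 -9.28978648e-05] [-2.65437178e-01  6.37606251e-01  1.82169114e+00  9.41852696e-04
  6.80207571e-01 -1.74875683e+00] [ 0.03574366  0.02230551 -0.05832817]
```

View pics/s9.png

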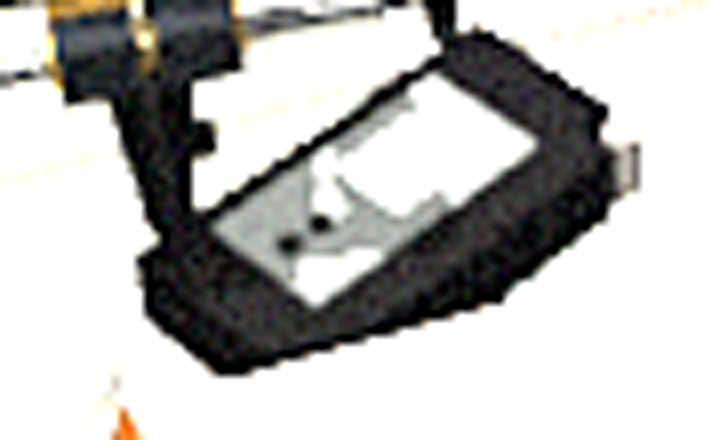

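View pics/sd9.png

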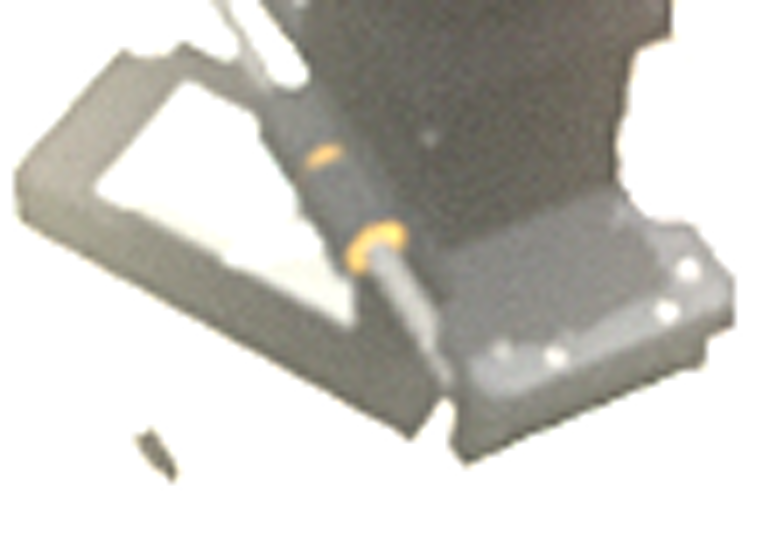

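The scene view shows the finger meeting the case's outline near its front-right corner with no force on it, and the case hasn't moved. I'll back off along the same line and check where the fingertip really is.

```bash
python3 -m pendant '[[-4,2.3,0,0],[-9,5.2,0,0],[-15,8.7,0,0],[-21,12.1,0,0],[-27,15.6,0,0],[-32,18.4,0,0],[-33,19,0,0],[-33,19,0,0]]'; python3 - <<'E'
from h import *
from cell import env,vision
s=env.state();pos=s["eef_pos"];rot=s["tcp_rot"];print(pos)
T=np.eye(4);T[:3,:3]=Ro.from_euler("xyz",rot).as_matrix();T[:3,3]=pos
out=[]
for n,(r0,c0) in {"scene":(185,165),"side":(200,240)}.items():
    p=vision.read_camera(n); a=cv2.cvtColor(p["pixels"],cv2.COLOR_RGB2BGR)
    a=np.clip(a.astype(float)*2.5,0,255).astype(np.uint8)[r0:r0+70,c0:c0+95]
    a=cv2.resize(a,None,fx=8,fy=8,interpolation=cv2.INTER_CUBIC)
    for z in(0,-22,-45):
        u=(proj(p,(T@np.r_[0,0,z,1])[:3])[0]-[c0,r0]+.5)*8; cv2.circle(a,tuple(int(v) for v in u),4,(0,0,255),2)
    cv2.imwrite(f"pics/{n}10.png",a)
E
```

```text
t: 16.92
eef_pos: [588.8, -121.8, 20.2]
tcp_rot: [3.14, -0.0, 1.482]
ft_force: [-0.2, 0.3, -0.7]
opening: 0.004
[ 588.75644536 -121.80671101   20.1750649 ]
```

View pics/scene10.png

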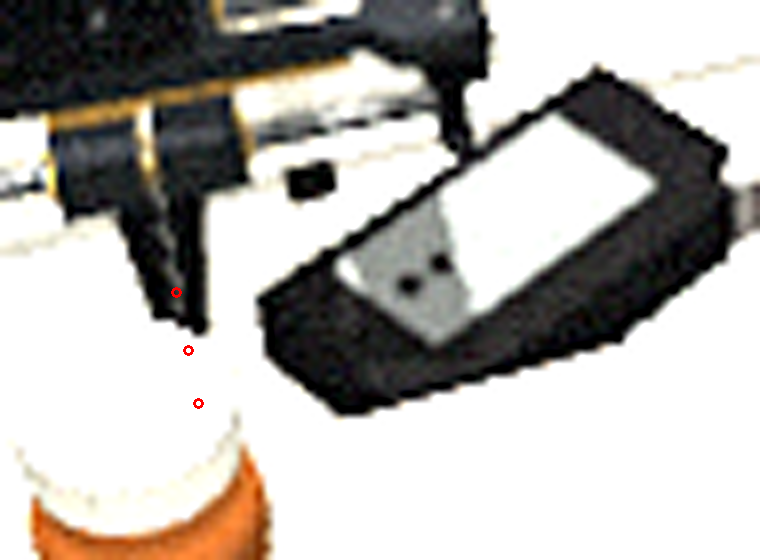

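View pics/side10.png

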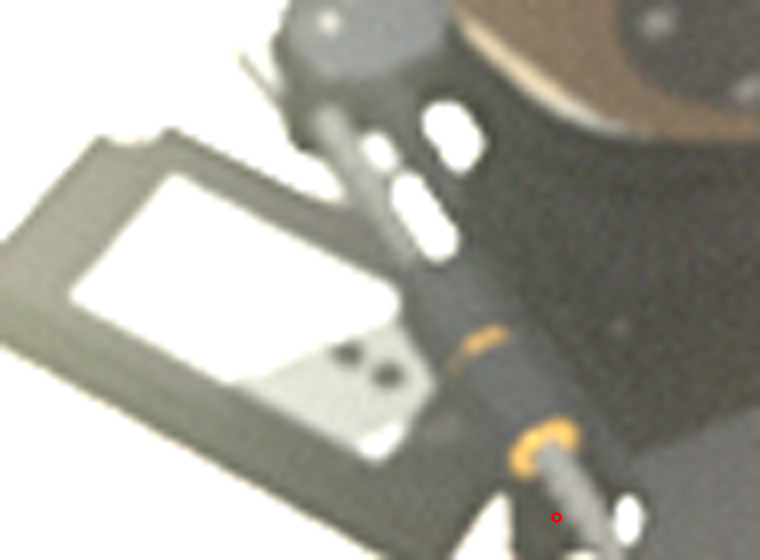

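```bash
python3 - <<'E'
from h import *
from cell import env,vision
s=env.state();pos=s["eef_pos"];rot=s["tcp_rot"]
T=np.eye(4);T[:3,:3]=Ro.from_euler("xyz",rot).as_matrix();T[:3,3]=pos
p=vision.read_camera("scene"); a=cv2.cvtColor(p["pixels"],cv2.COLOR_RGB2BGR)[185:255,165:260]
cv2.imwrite("pics/scene11.png",cv2.resize(a,None,fx=8,fy=8,interpolation=cv2.INTER_CUBIC))
E
```

```text
(no output)
```

View pics/scene11.png

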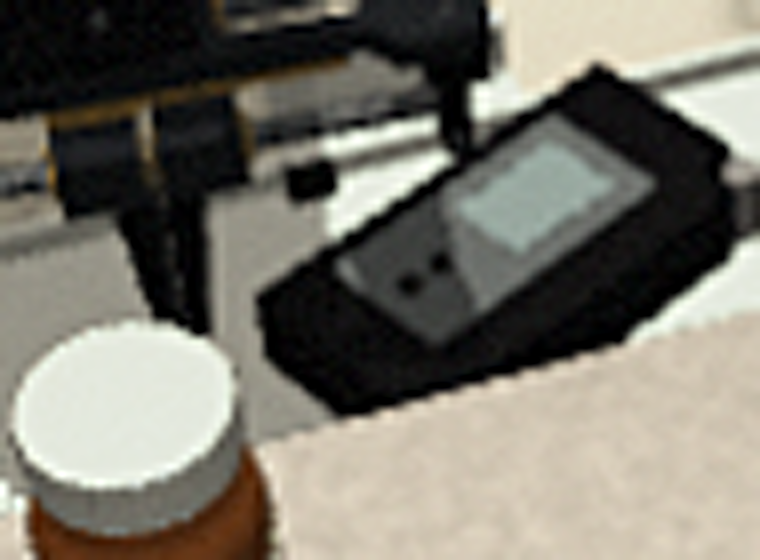

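```bash
python3 - <<'E'
from h import *
ps=pickle.load(open("cams.pkl","rb"))
pos=np.array([588.8,-121.8,20.2]);rot=[3.14,0,1.482]
T=np.eye(4);T[:3,:3]=Ro.from_euler("xyz",rot).as_matrix();T[:3,3]=pos
pos2,rot2,p2=pickle.load(open("w2.pkl","rb")); w=wcam(pos2,rot2,p2)
T2=np.eye(4);T2[:3,:3]=Ro.from_euler("xyz",rot2).as_matrix();T2[:3,3]=pos2
for z in(0,-10,-20,-25,-30,-35):
    print(z,"scene",[np.round((proj(ps["scene"],(T@np.r_[a,b,z,1])[:3])[0]-[165,185]+.5)*8).tolist() for a,b in((5,10),(5,0),(5,-10),(-5,10))],"wrist y0,-10",[np.round(proj(w,(T2@np.r_[0,b,z,1])[:3])[0],1).tolist() for b in(0,-5,-10)])
E
```

```text
0 scene [[221.0, 424.0], [216.0, 400.0], [211.0, 375.0], [186.0, 432.0]] wrist y0,-10 [[252.0, 227.5], [252.0, 220.8], [252.0, 214.0]]
-10 scene [[216.0, 401.0], [211.0, 376.0], [207.0, 351.0], [181.0, 408.0]] wrist y0,-10 [[252.0, 233.2], [252.0, 226.2], [252.0, 219.1]]
-20 scene [[212.0, 377.0], [207.0, 352.0], [202.0, 327.0], [176.0, 384.0]] wrist y0,-10 [[252.0, 239.5], [252.0, 232.2], [252.0, 224.8]]
-25 scene [[209.0, 364.0], [204.0, 339.0], [200.0, 315.0], [174.0, 372.0]] wrist y0,-10 [[252.0, 242.8], [252.0, 235.4], [252.0, 227.9]]
-30 scene [[207.0, 352.0], [202.0, 327.0], [197.0, 303.0], [171.0, 359.0]] wrist y0,-10 [[252.0, 246.4], [252.0, 238.8], [252.0, 231.1]]
-35 scene [[205.0, 340.0], [200.0, 315.0], [195.0, 290.0], [169.0, 347.0]] wrist y0,-10 [[252.0, 250.1], [252.0, 242.3], [252.0, 234.5]]
```

Combining the wrist and scene views, the fingertips actually end about 20–30 mm short of the stated TCP. So the finger has been passing just above the case top, with no contact. I'll go down in small steps, feeling for the tray floor at this free spot.

```bash
python3 -m pendant '[[0,0,2,0],[0,0,4,0],[0,0,4,0]]'; python3 av.py 3; python3 -m pendant '[[0,0,1.5,0],[0,0,3,0],[0,0,3,0]]'; python3 av.py 3
```

```text
t: 17.45
eef_pos: [588.7, -121.5, 16.0]
tcp_rot: [3.14, -0.0, 1.483]
ft_force: [1.2, 1.1, 0.4]
opening: 0.003
F [ 0.33  0.45 -0.05] sd [0.65 0.66 0.36] pos [ 588.8 -121.6   16.2] t 17.6
t: 17.98
eef_pos: [588.7, -121.6, 13.1]
tcp_rot: [3.14, -0.0, 1.483]
ft_force: [0.3, 0.2, 0.7]
opening: 0.006
F [0.44 0.03 0.18] sd [0.34 0.39 0.33] pos [ 588.8 -121.6   13.2] t 18.12
```

```bash
python3 -m pendant '[[0,0,1.5,0],[0,0,3,0],[0,0,3,0]]'; python3 av.py 3; python3 -m pendant '[[0,0,1.5,0],[0,0,3,0],[0,0,3,0]]'; python3 av.py 3;  python3 -m pendant '[[0,0,1.5,0],[0,0,3,0],[0,0,3,0]]'; python3 av.py 2
```

```text
t: 18.5
eef_pos: [588.7, -121.6, 10.1]
tcp_rot: [3.14, -0.0, 1.483]
ft_force: [0.8, 1.0, 0.4]
opening: 0.003
F [-0.04  0.12 -0.02] sd [0.55 0.55 0.27] pos [ 588.8 -121.6   10.3] t 18.65
t: 19.02
eef_pos: [588.7, -121.6, 7.1]
tcp_rot: [3.14, -0.0, 1.483]
ft_force: [0.0, 0.4, 0.3]
opening: 0.005
F [ 0.2  -0.19 -0.06] sd [0.42 0.4  0.57] pos [ 588.8 -121.6    7.3] t 19.18
t: 19.55
eef_pos: [588.8, -121.6, 4.1]
tcp_rot: [3.14, -0.0, 1.483]
ft_force: [0.9, 0.2, 0.1]
opening: 0.004
F [0.38 0.34 0.36] sd [0.34 0.17 0.23] pos [ 588.8 -121.6    4.2] t 19.65
```

```bash
python3 -m pendant '[[0,0,2,0],[0,0,4,0],[0,0,4,0]]'; python3 av.py 1; python3 -m pendant '[[0,0,1.5,0],[0,0,3,0],[0,0,3,0]]'; python3 av.py 1; python3 - <<'E'
from h import *
from cell import env,vision
p=vision.read_camera("scene"); a=cv2.cvtColor(p["pixels"],cv2.COLOR_RGB2BGR)[185:255,165:260]
cv2.imwrite("pics/scene12.png",cv2.resize((255*(a/255.)**.6).astype(np.uint8),None,fx=8,fy=8,interpolation=cv2.INTER_CUBIC))
p=vision.read_camera("side"); a=cv2.cvtColor(p["pixels"],cv2.COLOR_RGB2BGR)[200:290,250:350]
cv2.imwrite("pics/side12.png",cv2.resize((255*(a/255.)**.6).astype(np.uint8),None,fx=6,fy=6,interpolation=cv2.INTER_CUBIC))
E
python3 look.py w12
```

```text
t: 20.02
eef_pos: [588.7, -121.6, -0.0]
tcp_rot: [3.14, -0.0, 1.483]
ft_force: [0.4, -0.7, 0.6]
opening: 0.007
F [ 0.17 -0.03  0.1 ] sd [0.19 0.67 0.52] pos [ 5.888e+02 -1.216e+02  1.000e-01] t 20.07
t: 20.45
eef_pos: [588.7, -121.6, -3.0]
tcp_rot: [3.14, -0.0, 1.483]
ft_force: [-0.2, 0.1, 0.1]
opening: 0.006
F [-0.14  0.37 -0.04] sd [0.08 0.31 0.16] pos [ 588.8 -121.6   -3. ] t 20.5
[ 588.8 -121.6   -2.9] 1.482741010661056 [ 0.68 -0.05  0.21]
```

View pics/scene12.png

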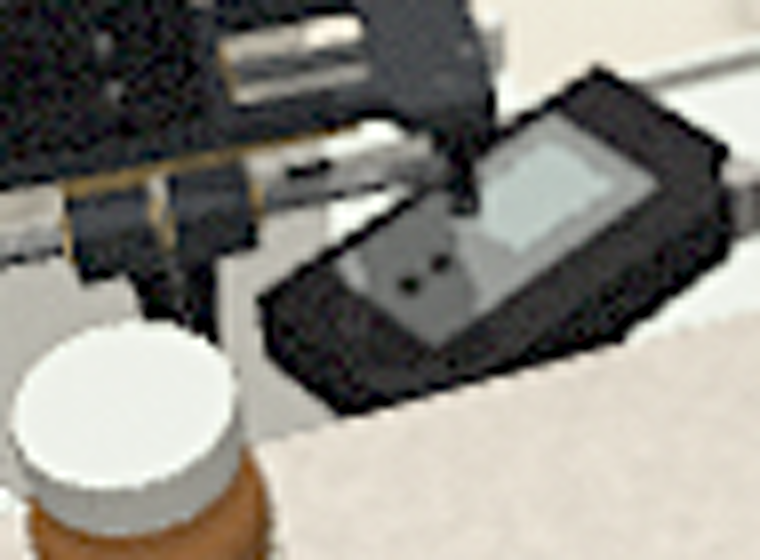

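View pics/w12.png

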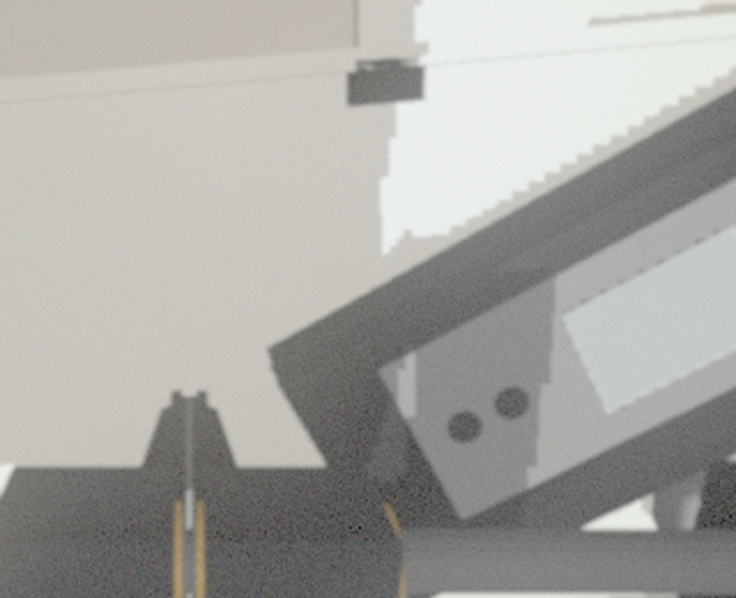

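View pics/side12.png

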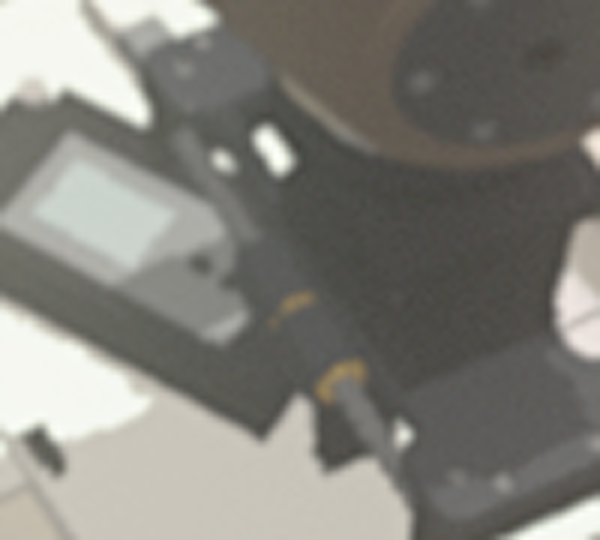

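```bash
python3 - <<'E'
from h import *
ps=pickle.load(open("cams.pkl","rb"))
pos=np.array([588.8,-121.6,-2.9]);rot=[3.14,0,1.4827]
T=np.eye(4);T[:3,:3]=Ro.from_euler("xyz",rot).as_matrix();T[:3,3]=pos
P=lambda c,q,o,f:np.round((proj(ps[c],(T@np.r_[q,1])[:3])[0]-o+.5)*f).tolist()
print("side tip obs (325,470),(380,455)")
for z in(-10,-15,-20,-25,-30): print(z,[P("side",(a,b,z),[250,200],6) for a,b in((-5,-10),(5,-10),(-5,0),(5,0),(-5,10))])
print("scene block obs bottom (462,210)")
for z in(-60,-78,-95,-110): print(z,[P("scene",(a,b,z),[165,185],8) for a,b in((80,0),(90,0),(90,20),(90,-20))])
E
```

```text
side tip obs (325,470),(380,455)
-10 [[322.0, 510.0], [307.0, 485.0], [349.0, 498.0], [333.0, 474.0], [375.0, 486.0]]
-15 [[323.0, 502.0], [308.0, 477.0], [350.0, 490.0], [335.0, 466.0], [377.0, 478.0]]
-20 [[324.0, 494.0], [309.0, 469.0], [351.0, 482.0], [336.0, 458.0], [378.0, 470.0]]
-25 [[325.0, 486.0], [310.0, 461.0], [353.0, 474.0], [337.0, 449.0], [380.0, 462.0]]
-30 [[327.0, 477.0], [311.0, 453.0], [354.0, 466.0], [338.0, 441.0], [381.0, 454.0]]
scene block obs bottom (462,210)
-60 [[462.0, 257.0], [496.0, 250.0], [512.0, 298.0], [482.0, 203.0]]
-78 [[457.0, 211.0], [492.0, 204.0], [507.0, 252.0], [477.0, 157.0]]
-95 [[452.0, 166.0], [488.0, 159.0], [503.0, 207.0], [473.0, 113.0]]
-110 [[448.0, 126.0], [484.0, 119.0], [500.0, 167.0], [469.0, 73.0]]
```

All three views agree: the finger is 20 mm deep in y and ends about 30 mm short of the TCP. The tip is therefore at about z 27 now. I'll lower another 6 mm, shift to the correct line, and approach again.

```bash
python3 -m pendant '[[0.5,4,2,0],[1,8,4,0],[1,11,6,0],[1,11,6,0]]'; python3 -m pendant '[[3,-1.7,0,0],[6.5,-3.7,0,0],[10,-5.8,0,0],[12.1,-7,0,0],[12.1,-7,0,0]]'; python3 av.py 2; python3 look.py w13
```

```text
t: 21.15
eef_pos: [600.0, -121.6, -9.2]
tcp_rot: [3.14, -0.0, 1.483]
ft_force: [-0.4, 0.2, -0.1]
opening: 0.002
t: 21.78
eef_pos: [594.0, -108.7, -9.1]
tcp_rot: [3.14, -0.0, 1.483]
ft_force: [-0.9, 1.0, 0.6]
opening: 0.005
F [-0.57 -0.01 -0.17] sd [0.25 0.72 0.61] pos [ 594.1 -108.9   -9.1] t 21.88
[ 594.1 -108.9   -9.1] 1.4828520588523504 [-0.26 -0.34 -0.92]
```

View pics/w13.png

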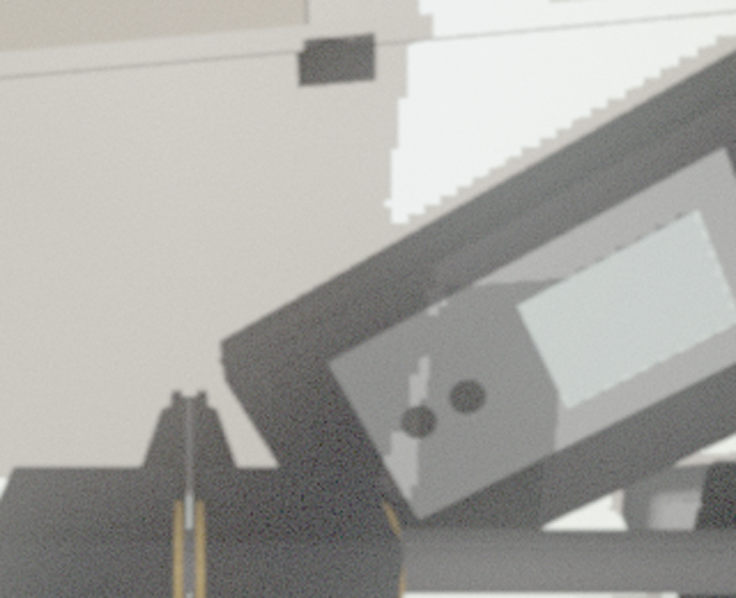

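```bash
python3 -m pendant '[[1.3,-0.75,0,0],[2.6,-1.5,0,0],[3.5,-2,0,0],[3.5,-2,0,0]]'; python3 av.py 2; python3 -m pendant '[[0.8,-0.5,0,0],[1.7,-1,0,0],[1.7,-1,0,0]]'; python3 av.py 2; python3 -m pendant '[[0.8,-0.5,0,0],[1.7,-1,0,0],[1.7,-1,0,0]]'; python3 av.py 2
```

```text
t: 22.42
eef_pos: [592.4, -105.2, -9.1]
tcp_rot: [3.14, -0.0, 1.483]
ft_force: [-0.1, 0.1, -0.5]
opening: 0.006
F [ 0.07 -0.04  0.08] sd [0.38 0.28 0.49] pos [ 592.5 -105.3   -9.1] t 22.52
t: 22.9
eef_pos: [591.6, -103.5, -9.1]
tcp_rot: [3.14, -0.0, 1.483]
ft_force: [0.0, -0.6, -0.2]
opening: 0.004
F [ 0.27 -0.52 -0.05] sd [0.2  0.12 0.16] pos [ 591.6 -103.5   -9.1] t 23.0
t: 23.38
eef_pos: [590.8, -101.7, -9.1]
tcp_rot: [3.14, -0.0, 1.483]
ft_force: [-0.8, 0.4, -0.4]
opening: 0.004
F [-0.28 -0.35 -0.21] sd [0.37 0.54 0.17] pos [ 590.8 -101.7   -9.1] t 23.48
```

```bash
python3 -m pendant '[[0.8,-0.5,0,0],[1.7,-1,0,0],[1.7,-1,0,0]]'; python3 av.py 2; python3 -m pendant '[[0.8,-0.5,0,0],[1.7,-1,0,0],[1.7,-1,0,0]]'; python3 av.py 2; python3 look.py w14
```

```text
t: 23.85
eef_pos: [589.9, -99.8, -9.1]
tcp_rot: [3.14, -0.0, 1.483]
ft_force: [0.2, -1.1, 0.4]
opening: 0.006
F [-0.09 -0.82  0.31] sd [0.24 0.43 0.23] pos [589.9 -99.8  -9.1] t 23.95
t: 24.32
eef_pos: [589.4, -98.9, -9.0]
tcp_rot: [3.139, 0.001, 1.483]
ft_force: [0.2, -6.0, 0.1]
opening: 0.004
F [ 0.64 -6.5  -0.03] sd [0.31 0.49 0.13] pos [589.4 -98.9  -8.9] t 24.43
[589.4 -98.9  -8.9] 1.483073027703751 [ 0.94 -7.15 -0.18]
```

View pics/w14.png

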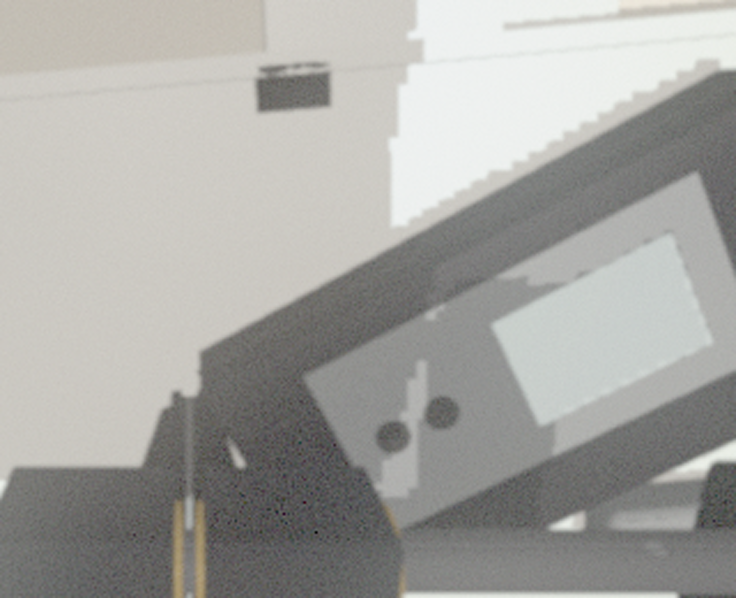

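The finger is now in contact at 6.5 N, and the force direction shows it dragging toward the back, as the task warned. I'll follow the arc from here with a slight lead to the front, and compute the waypoints.

```bash
python3 - <<'E'
import numpy as np
yaw=1.483;x=np.array([np.cos(yaw),np.sin(yaw)]);y=np.array([np.sin(yaw),-np.cos(yaw)])
def C(t,xc,yc=-133):
    t=np.radians(t);return np.array([np.cos(t)*xc-np.sin(t)*yc,np.sin(t)*xc+np.cos(t)*yc])
c0=C(25,-55)
for t in range(25,-2,-1):
    d=C(t,-55-.22*(25-t))-c0; print(t,np.round(d,1),"tool",np.round([d@x,d@y],1))
E
```

```text
25 [0. 0.] tool [0. 0.]
24 [-2.7 -0.2] tool [-0.4 -2.7]
23 [-5.4 -0.3] tool [-0.8 -5.4]
22 [-8.1 -0.4] tool [-1.1 -8.1]
21 [-10.9  -0.4] tool [ -1.4 -10.8]
20 [-13.6  -0.4] tool [ -1.6 -13.5]
19 [-16.3  -0.3] tool [ -1.7 -16.2]
18 [-19.   -0.2] tool [ -1.8 -18.9]
17 [-21.8  -0. ] tool [ -1.9 -21.7]
16 [-24.5   0.2] tool [ -1.9 -24.4]
15 [-27.2   0.5] tool [ -1.9 -27.1]
14 [-29.9   0.8] tool [ -1.8 -29.9]
13 [-32.6   1.2] tool [ -1.6 -32.6]
12 [-35.3   1.7] tool [ -1.4 -35.3]
11 [-38.    2.1] tool [ -1.2 -38. ]
10 [-40.7   2.7] tool [ -0.9 -40.8]
9 [-43.4   3.3] tool [ -0.5 -43.5]
8 [-46.    3.9] tool [ -0.1 -46.2]
7 [-48.7   4.6] tool [  0.3 -48.9]
6 [-51.3   5.3] tool [  0.8 -51.6]
5 [-53.9   6.1] tool [  1.4 -54.3]
4 [-56.6   6.9] tool [  2.  -56.9]
3 [-59.2   7.8] tool [  2.6 -59.6]
2 [-61.7   8.8] tool [  3.3 -62.3]
1 [-64.3   9.8] tool [  4.1 -64.9]
0 [-66.9  10.8] tool [  4.9 -67.5]
-1 [-69.4  11.9] tool [  5.7 -70.2]
```

```bash
python3 -m pendant '[[-0.1,-1.3,0,0],[-0.4,-3.3,0,0],[-0.7,-5.4,0,0],[-1,-8.1,0,0],[-1.2,-10.8,0,0],[-1.2,-10.8,0,0]]'; python3 av.py 2; python3 look.py w15
```

```text
t: 25.22
eef_pos: [578.3, -99.2, -9.0]
tcp_rot: [3.139, 0.001, 1.483]
ft_force: [-0.3, -4.0, 0.0]
opening: 0.004
F [-0.23 -4.55 -0.64] sd [0.03 0.65 0.49] pos [578.5 -99.2  -9. ] t 25.32
[578.5 -99.2  -9. ] 1.483046028037579 [-0.21 -5.47 -0.89]
```

View pics/w15.png

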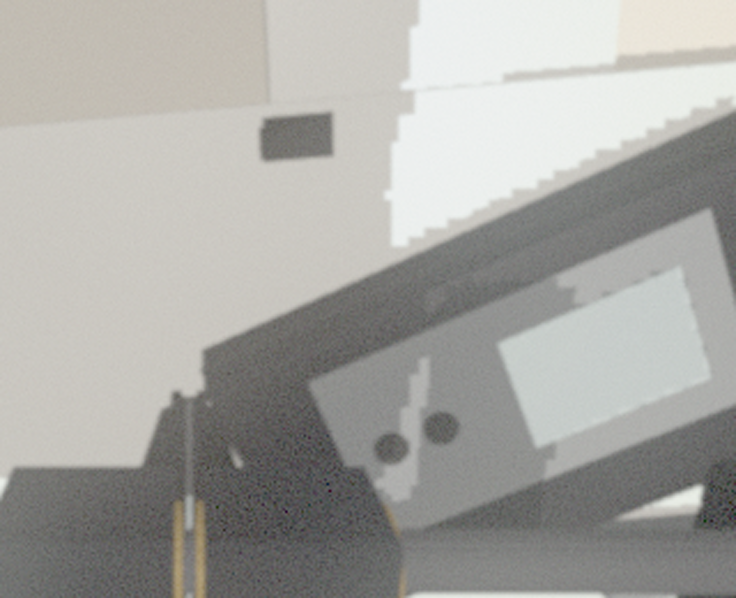

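```bash
python3 - <<'E'
from h import *
for n,u in(("w14",(202,352)),("w15",(205,350))):
    pos,rot,p=pickle.load(open(n+".pkl","rb")); w=wcam(pos,rot,p)
    T=np.eye(4);T[:3,:3]=Ro.from_euler("xyz",rot).as_matrix();T[:3,3]=pos
    def back(u,z):
        m=cv2.undistortPoints(np.array([[u]],float),np.array(w["intrinsics"],float),np.array([w["k1"],0,0,0.]))[0,0]
        R=w["R"];C=-R.T@w["t"];d=R.T@np.r_[m,1]; return (C+d*(z-C[2])/d[2])
    k=lambda a:((a[0]+.5)/2.3-.5+170,(a[1]+.5)/2.3-.5+60)
    fr=back(k(u),14); print(n,np.round(fr,1), "vertex world",[np.round((T@np.r_[a,-10,-51,1])[:3],1) for a in(4,7)])
    r=fr[:2]-[572.5,52]; print("r",r,np.hypot(*r),"theta",np.degrees(np.arctan2(r[1],r[0])-np.arctan2(-133,-65)))
    a=(255*(cv2.cvtColor(p["pixels"],cv2.COLOR_RGB2BGR)/255.)**.45).astype(np.uint8)
E
```

```text
w14 [570.6 -93.9  14. ] vertex world [array([579.6, -94. ,  42. ]), array([579.9, -91. ,  42. ])]
r [  -1.87085521 -145.8552369 ] 145.86723494589265 theta 25.3108873887957
w15 [559.2 -93.3  14. ] vertex world [array([568.8, -94.3,  42. ]), array([569. , -91.3,  42. ])]
r [ -13.25430458 -145.26961359] 145.87301746199117 theta 20.83257281183603
```

```bash
python3 -m pendant '[[-0.5,-2,0,0],[-1,-4.6,0,0],[-1.2,-7.2,0,0],[-1.3,-10,0,0],[-1.4,-12.7,0,0],[-1.4,-15.4,0,0],[-1.4,-18.1,0,0],[-1.4,-18.1,0,0]]'; python3 av.py 1; python3 look.py w16
```

```text
t: 26.38
eef_pos: [560.1, -98.9, -9.0]
tcp_rot: [3.139, 0.001, 1.483]
ft_force: [0.2, -0.4, 0.5]
opening: 0.007
F [ 0.49 -0.06 -0.3 ] sd [0.28 0.3  0.76] pos [560.2 -98.9  -9. ] t 26.43
[560.2 -98.9  -9. ] 1.4830474000580323 [ 0.77  0.25 -1.06]
```

View pics/w16.png

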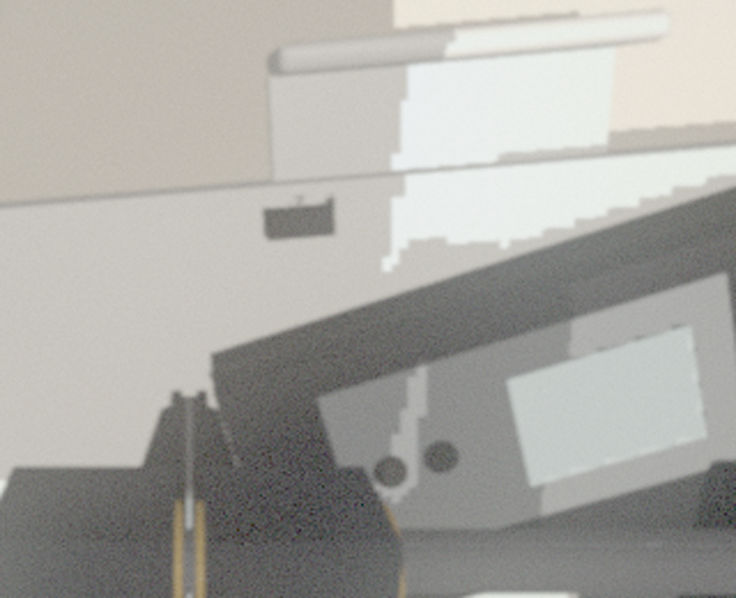

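```bash
cat > th.py <<'E'
from h import *
import sys
n=sys.argv[1];u=(float(sys.argv[2]),float(sys.argv[3]))
pos,rot,p=pickle.load(open(n+".pkl","rb")); w=wcam(pos,rot,p)
T=np.eye(4);T[:3,:3]=Ro.from_euler("xyz",rot).as_matrix();T[:3,3]=pos
m=cv2.undistortPoints(np.array([[((u[0]+.5)/2.3-.5+170,(u[1]+.5)/2.3-.5+60)]],float),np.array(w["intrinsics"],float),np.array([w["k1"],0,0,0.]))[0,0]
R=w["R"];C=-R.T@w["t"];d=R.T@np.r_[m,1]; fr=(C+d*(14-C[2])/d[2])
r=fr[:2]-[572.5,52]; th=np.arctan2(r[1],r[0])-np.arctan2(-133,-65)
v=(T@np.r_[7,-10,-51,1])[:2]; e=np.array([np.cos(th),np.sin(th)]);ey=np.array([-e[1],e[0]])
print("FR",np.round(fr[:2],1),"theta",round(np.degrees(th),1),"vertex from corner along end face",round((v-fr[:2])@e,1),"into face",round((v-fr[:2])@ey,1),"r",round(np.hypot(*r),1))
E
python3 th.py w14 202 352; python3 th.py w15 205 350; python3 th.py w16 213 355
python3 - <<'E'
import numpy as np
yaw=1.483;x=np.array([np.cos(yaw),np.sin(yaw)]);y=np.array([np.sin(yaw),-np.cos(yaw)])
def C(t,xc,yc=-133):
    t=np.radians(t);return np.array([np.cos(t)*xc-np.sin(t)*yc,np.sin(t)*xc+np.cos(t)*yc])
c0=C(15.5,-57)
for t in (15,14,13,12,11,10,9,8,7,6,5,4,3,2,1,0,-1):
    d=C(t,-57-.25*(15.5-t))-c0; print(t,"tool",np.round([d@x,d@y],1))
E
```

```text
FR [570.6 -93.9] theta 25.3 vertex from corner along end face 9.6 into face -1.4 r 145.9
FR [559.2 -93.3] theta 20.8 vertex from corner along end face 9.9 into face -1.6 r 145.9
FR [542.6 -91.1] theta 14.2 vertex from corner along end face 8.0 into face -2.0 r 146.2
15 tool [ 0.  -1.4]
14 tool [ 0.1 -4.1]
13 tool [ 0.2 -6.9]
12 tool [ 0.4 -9.6]
11 tool [  0.7 -12.4]
10 tool [  1.  -15.2]
9 tool [  1.3 -17.9]
8 tool [  1.7 -20.6]
7 tool [  2.1 -23.4]
6 tool [  2.6 -26.1]
5 tool [  3.2 -28.8]
4 tool [  3.8 -31.5]
3 tool [  4.4 -34.2]
2 tool [  5.2 -36.9]
1 tool [  5.9 -39.6]
0 tool [  6.7 -42.2]
-1 tool [  7.6 -44.9]
```

```bash
python3 -m pendant '[[0.6,-2.2,0,0],[0.8,-5,0,0],[1.1,-8,0,0],[1.5,-11,0,0],[1.9,-13.8,0,0],[2.3,-16.5,0,0],[2.7,-19.3,0,0],[2.7,-19.3,0,0]]'; python3 av.py 1; python3 look.py w17
```

```text
t: 27.48
eef_pos: [541.0, -94.5, -9.1]
tcp_rot: [3.14, 0.0, 1.483]
ft_force: [-0.1, 0.2, 0.2]
opening: 0.002
F [ 0.18 -0.1   0.24] sd [0.27 0.35 0.02] pos [541.1 -94.5  -9.1] t 27.52
[541.1 -94.5  -9.1] 1.4830373454042545 [ 0.44 -0.45  0.26]
```

View pics/w17.png

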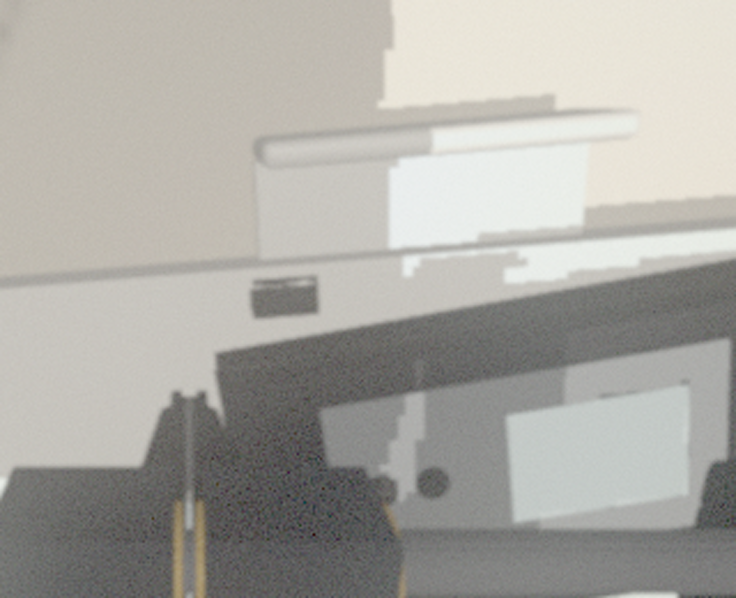

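```bash
python3 th.py w17 216 353; python3 av.py 1; python3 - <<'E'
import numpy as np
yaw=1.483;x=np.array([np.cos(yaw),np.sin(yaw)]);y=np.array([np.sin(yaw),-np.cos(yaw)])
def C(t,xc,yc=-133):
    t=np.radians(t);return np.array([np.cos(t)*xc-np.sin(t)*yc,np.sin(t)*xc+np.cos(t)*yc])
c0=C(6.2,-57)
for t in (6,5,4,3,2,1,0,-1):
    d=C(t,-57-.3*(6.2-t))-c0; print(t,"tool",np.round([d@x,d@y],1))
E
```

```text
FR [522.9 -85.8] theta 6.2 vertex from corner along end face 8.6 into face -1.8 r 146.4
F [-0.05 -0.54 -0.1 ] sd [0.23 0.41 0.13] pos [541.2 -94.5  -9.1] t 27.62
6 tool [ 0.1 -0.6]
5 tool [ 0.6 -3.3]
4 tool [ 1.2 -6.1]
3 tool [ 1.8 -8.8]
2 tool [  2.4 -11.5]
1 tool [  3.1 -14.3]
0 tool [  3.9 -17. ]
-1 tool [  4.7 -19.7]
```

```bash
python3 -m pendant '[[0.5,-1.8,0,0],[0.9,-3.6,0,0],[1.3,-5.5,0,0],[1.3,-5.5,0,0]]'; python3 av.py 2; python3 -m pendant '[[0.3,-1.3,0,0],[0.6,-2.6,0,0],[0.6,-2.6,0,0]]'; python3 av.py 2; python3 look.py w18
```

```text
t: 28.12
eef_pos: [535.7, -92.7, -9.1]
tcp_rot: [3.14, 0.0, 1.483]
ft_force: [-0.7, 0.2, 0.0]
opening: 0.006
F [ 0.04  0.39 -0.21] sd [0.55 0.76 0.46] pos [535.7 -92.7  -9.1] t 28.23
t: 28.6
eef_pos: [533.1, -91.8, -9.2]
tcp_rot: [3.14, 0.0, 1.483]
ft_force: [0.1, -0.7, 1.0]
opening: 0.008
F [ 0.06 -1.01  0.39] sd [0.19 0.47 0.44] pos [533.1 -91.8  -9.2] t 28.7
[533.1 -91.8  -9.2] 1.4830504942175227 [ 0.26 -0.63  0.32]
```

View pics/w18.png

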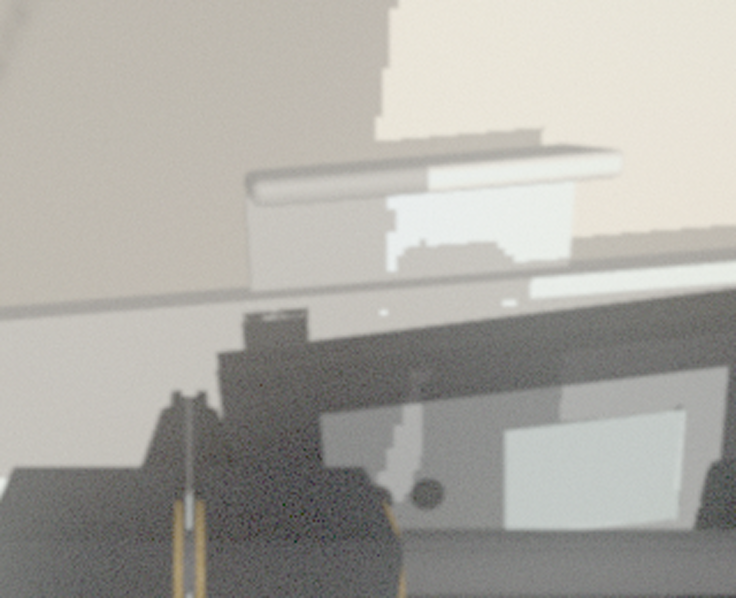

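```bash
python3 th.py w18 219 352; python3 -m pendant '[[0.4,-0.7,0,0],[0.5,-1.3,0,0],[0.5,-1.3,0,0]]'; python3 av.py 2; python3 -m pendant '[[0.4,-0.7,0,0],[0.5,-1.3,0,0],[0.5,-1.3,0,0]]'; python3 av.py 2
```

```text
FR [514.7 -82.3] theta 2.8 vertex from corner along end face 8.9 into face -2.1 r 146.2
t: 29.12
eef_pos: [531.8, -91.2, -9.2]
tcp_rot: [3.14, 0.0, 1.483]
ft_force: [0.3, -1.0, -0.4]
opening: 0.003
F [ 0.25 -0.6  -0.2 ] sd [0.06 0.56 0.55] pos [531.8 -91.2  -9.2] t 29.23
t: 29.6
eef_pos: [530.5, -90.6, -9.2]
tcp_rot: [3.14, 0.0, 1.483]
ft_force: [-0.0, 0.2, -0.4]
opening: 0.003
F [-0.21 -0.32  0.01] sd [0.38 0.37 0.52] pos [530.6 -90.6  -9.2] t 29.7
```

```bash
python3 -m pendant '[[0.4,-0.6,0,0],[0.6,-1.2,0,0],[0.6,-1.2,0,0]]'; python3 av.py 2; python3 -m pendant '[[0.4,-0.5,0,0],[0.6,-1,0,0],[0.6,-1,0,0]]'; python3 av.py 2
```

```text
t: 30.08
eef_pos: [530.1, -90.2, -9.0]
tcp_rot: [3.139, 0.001, 1.483]
ft_force: [2.2, -4.1, 0.3]
opening: 0.006
F [ 2.97 -4.24 -0.12] sd [0.58 0.26 0.36] pos [530.1 -90.3  -9. ] t 30.18
t: 30.55
eef_pos: [530.1, -90.2, -8.9]
tcp_rot: [3.136, 0.001, 1.483]
ft_force: [4.8, -5.7, -2.0]
opening: 0.007
F [ 4.63 -5.37 -1.81] sd [0.23 0.22 0.26] pos [530.1 -90.2  -8.9] t 30.65
```

```bash
python3 -m pendant '[[0.6,-0.8,0,0],[0.75,-0.75,0,0],[0.9,-0.7,0,0],[0.9,-0.7,0,0]]'; python3 av.py 3; python3 look.py w19
```

```text
t: 31.15
eef_pos: [530.3, -90.0, -8.8]
tcp_rot: [3.135, 0.002, 1.483]
ft_force: [3.9, -8.6, -1.0]
opening: 0.003
F [ 3.45 -8.2  -1.31] sd [0.35 0.56 0.26] pos [530.3 -90.   -8.7] t 31.3
[530.3 -90.   -8.7] 1.483082876091073 [ 3.61 -8.29 -1.66]
```

View pics/w19.png

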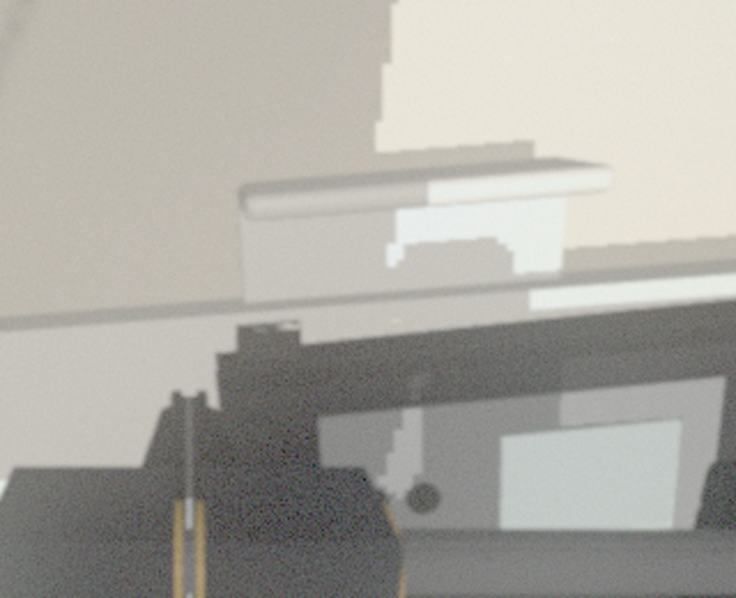

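```bash
python3 th.py w19 217 352; python3 -m pendant '[[0.95,-0.72,0,0],[1,-0.75,0,0],[1,-0.75,0,0],[1,-0.75,0,0],[1,-0.75,0,0],[1,-0.75,0,0]]'; python3 av.py 3
```

```text
FR [511.8 -81. ] theta 1.5 vertex from corner along end face 8.7 into face -1.3 r 146.2
t: 32.1
eef_pos: [530.4, -90.0, -8.6]
tcp_rot: [3.133, 0.003, 1.483]
ft_force: [2.4, -9.6, -1.4]
opening: 0.003
F [  2.46 -10.04  -2.37] sd [0.23 0.28 0.74] pos [530.4 -90.   -8.6] t 32.25
```

```bash
python3 av.py 8; python3 av.py 8
```

```text
F [  2.67 -10.05  -2.14] sd [0.47 0.46 0.58] pos [530.4 -90.   -8.6] t 32.65
F [ 3.01 -9.78 -2.18] sd [0.43 0.5  0.68] pos [530.4 -90.   -8.6] t 33.05
```

The case was held at about 10.3 N for over a second. I'll release straight back off the face, then lift.

```bash
python3 -m pendant '[[-0.3,0,0,0],[-1,0.1,0,0],[-2.5,0.2,0,0],[-5,0.5,0,0],[-8,1,0,0],[-11,1,0,0],[-14,1,0,0],[-14,1,0,0]]'; python3 av.py 1; python3 look.py w20
```

```text
t: 34.05
eef_pos: [530.2, -104.3, -8.6]
tcp_rot: [3.133, 0.003, 1.483]
ft_force: [0.1, -0.4, -0.3]
opening: 0.006
F [ 0.58 -0.07  0.59] sd [0.5  0.36 0.89] pos [ 530.1 -104.1   -8.6] t 34.1
[ 530.1 -104.1   -8.6] 1.4828712180866308 [1.09 0.28 1.48]
```

View pics/w20.png

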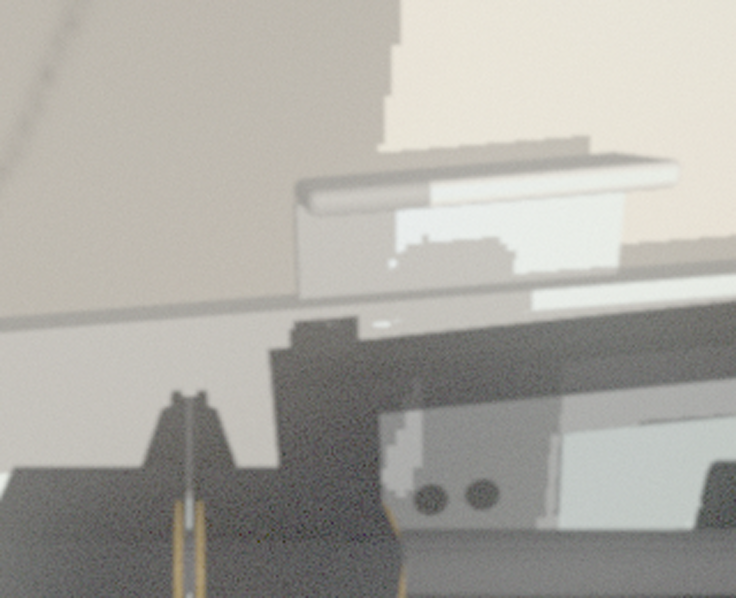

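```bash
python3 -m pendant '[[0,0,-10,0],[0,0,-28,0],[2,-3,-45,0],[14,-20,-50,-1],[30,-43,-50,-2.5],[46,-67,-50,-4],[59,-86,-50,-5],[63,-92,-50,-5]]'; python3 look.py w21
```

```text
t: 35.15
eef_pos: [442.9, -32.4, 41.1]
tcp_rot: [3.133, 0.004, 1.571]
ft_force: [-0.0, -0.3, 0.1]
opening: 0.005
[442.9 -32.4  41.1] 1.5710074515714538 [-0.04 -0.26  0.12]
```

View pics/w21.png

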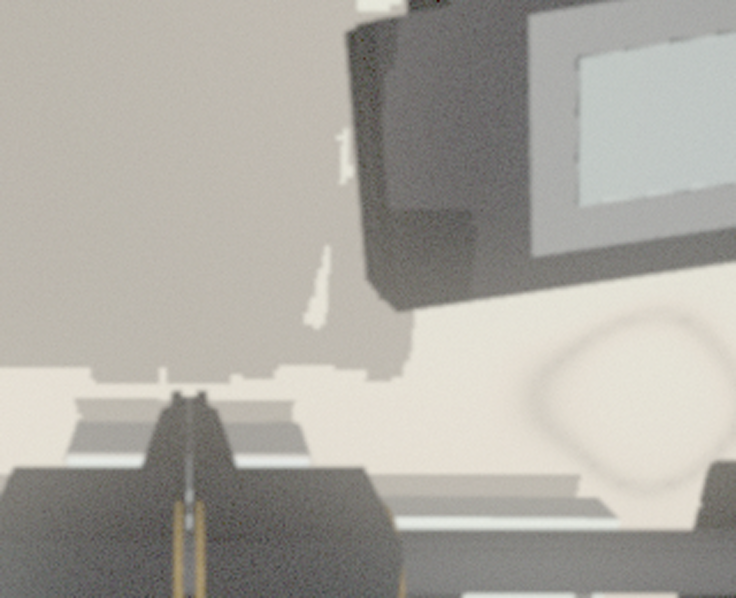

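```bash
python3 - <<'E'
from h import *
pos,rot,p=pickle.load(open("w21.pkl","rb")); w=wcam(pos,rot,p)
def back(u,z):
    u=((u[0]+.5)/2.3-.5+170,(u[1]+.5)/2.3-.5+60)
    m=cv2.undistortPoints(np.array([[u]],float),np.array(w["intrinsics"],float),np.array([w["k1"],0,0,0.]))[0,0]
    R=w["R"];C=-R.T@w["t"];d=R.T@np.r_[m,1]; return np.round(C+d*(z-C[2])/d[2],1)
for n,u,z in(("lip FR bot",(76,420),10),("lip FL bot",(298,420),10),("lip FR top",(65,463),36),("lip FL top",(310,463),36),("big corner top",(398,310),40),("big corner bot",(398,310),0),("big right top",(350,33),40)): print(n,back(u,z))
E
```

```text
lip FR bot [469.2 -72.8  10. ]
lip FL bot [469.    6.2  10. ]
lip FR top [472.  -72.5  36. ]
lip FL top [471.8   6.5  36. ]
big corner top [419.1  29.   40. ]
big corner bot [431.1  41.1   0. ]
big right top [343.3   9.7  40. ]
```

```bash
python3 -m pendant '[[0,0,12,0],[-0.5,0,28,0],[-0.5,0,42,0],[-0.5,0,50,0],[-0.5,0,53,0],[-0.5,0,53,0]]'; python3 av.py 1; python3 -m pendant '[[0,3,0,0],[0,7,0,0],[0,10,0,0],[0,12,0,0],[0,13,0,0],[0,13,0,0]]'; python3 av.py 1; python3 look.py w22;  python3 - <<'E'
from h import *
from cell import env,vision
p=vision.read_camera("side"); a=cv2.cvtColor(p["pixels"],cv2.COLOR_RGB2BGR)[150:330,180:380]
cv2.imwrite("pics/side22.png",cv2.resize((255*(a/255.)**.6).astype(np.uint8),None,fx=3.3,fy=3.3,interpolation=cv2.INTER_CUBIC))
E
```

```text
t: 35.95
eef_pos: [443.5, -33.2, -12.1]
tcp_rot: [3.133, 0.004, 1.57]
ft_force: [-0.2, -0.8, -0.3]
opening: 0.001
F [-0.42 -0.09  0.32] sd [0.24 0.72 0.59] pos [443.5 -33.2 -11.9] t 36.0
t: 36.75
eef_pos: [456.5, -33.1, -11.8]
tcp_rot: [3.133, 0.004, 1.571]
ft_force: [0.4, 0.3, 0.9]
opening: 0.004
F [-0.05  0.36  0.66] sd [0.46 0.1  0.28] pos [456.5 -33.1 -11.8] t 36.8
[456.5 -33.1 -11.8] 1.5705678184922274 [-0.51  0.47  0.38]
```

View pics/w22.png

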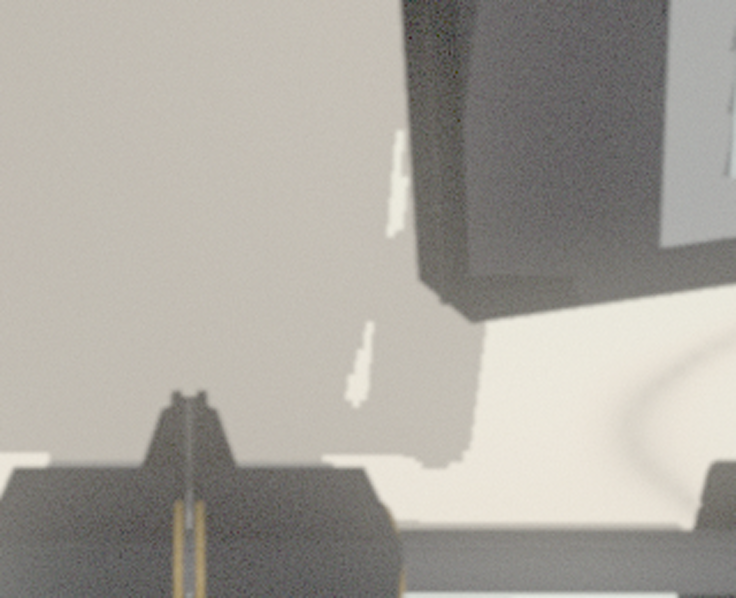

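View pics/side22.png

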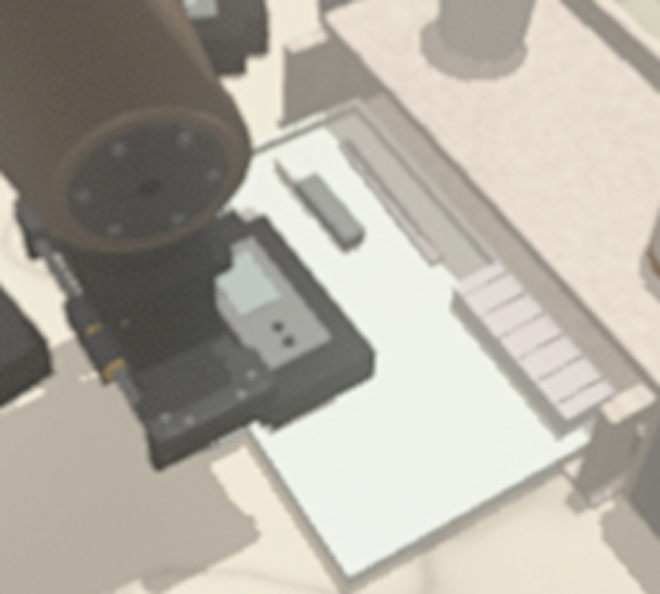

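```bash
python3 -m pendant '[[0,1,0,0],[0,2,0,0],[0,2.5,0,0],[0,2.5,0,0]]'; python3 -m pendant '[[0,0.7,0,0],[0,1.4,0,0],[0,2,0,0],[0,2,0,0]]'; python3 -m pendant '[[0,0.7,0,0],[0,1.4,0,0],[0,2,0,0],[0,2,0,0]]'
```

```text
t: 37.4
eef_pos: [458.9, -33.1, -11.8]
tcp_rot: [3.133, 0.004, 1.57]
ft_force: [-1.4, 0.4, -0.5]
opening: 0.005
t: 37.9
eef_pos: [461.0, -33.1, -11.8]
tcp_rot: [3.133, 0.004, 1.571]
ft_force: [-1.2, -0.1, -0.3]
opening: 0.006
t: 38.4
eef_pos: [463.1, -33.1, -11.8]
tcp_rot: [3.132, 0.004, 1.57]
ft_force: [-0.8, 0.0, 0.2]
opening: 0.007
```

```bash
python3 -m pendant '[[0,0.8,0,0],[0,2,0,0],[0,3.6,0,0],[0,5.6,0,0],[0,8,0,0],[0,10.5,0,0],[0,13,0,0],[0,15.5,0,0]]'; python3 -m pendant '[[0,2.5,0,0],[0,5,0,0],[0,7.5,0,0],[0,10,0,0],[0,12.5,0,0],[0,15,0,0],[0,17.5,0,0],[0,20,0,0]]'; python3 -m pendant '[[0,2.5,0,0],[0,5,0,0],[0,7.5,0,0],[0,10,0,0],[0,12.5,0,0],[0,15,0,0],[0,17.5,0,0],[0,20,0,0]]'
```

```text
t: 39.4
eef_pos: [478.8, -33.2, -11.6]
tcp_rot: [3.132, 0.004, 1.57]
ft_force: [-0.9, -0.5, -1.8]
opening: 0.005
t: 40.4
eef_pos: [498.9, -33.1, -11.5]
tcp_rot: [3.133, 0.004, 1.57]
ft_force: [-1.8, -0.0, -1.1]
opening: 0.002
t: 41.4
eef_pos: [519.1, -33.2, -11.3]
tcp_rot: [3.133, 0.004, 1.571]
ft_force: [-2.0, 0.2, -1.2]
opening: 0.003
```

```bash
python3 -m pendant '[[0,2.5,0,0],[0,5,0,0],[0,7.5,0,0],[0,10,0,0],[0,12.5,0,0],[0,15,0,0],[0,17.5,0,0],[0,20,0,0]]'; python3 -m pendant '[[0,2.5,0,0],[0,5,0,0],[0,7.5,0,0],[0,10,0,0],[0,12,0,0],[0,14,0,0],[0,15.8,0,0],[0,17.5,0,0]]';python3 - <<'E'
from h import *
from cell import env,vision
p=vision.read_camera("side"); a=cv2.cvtColor(p["pixels"],cv2.COLOR_RGB2BGR)[130:330,200:430]
cv2.imwrite("pics/side23.png",cv2.resize((255*(a/255.)**.6).astype(np.uint8),None,fx=2.9,fy=2.9,interpolation=cv2.INTER_CUBIC))
E
```

```text
t: 42.4
eef_pos: [539.2, -33.2, -11.1]
tcp_rot: [3.133, 0.004, 1.571]
ft_force: [-2.1, -0.4, -2.1]
opening: 0.001
t: 43.4
eef_pos: [556.8, -33.1, -10.9]
tcp_rot: [3.133, 0.004, 1.571]
ft_force: [-1.6, -0.5, -1.2]
opening: 0.004
```

View pics/side23.png

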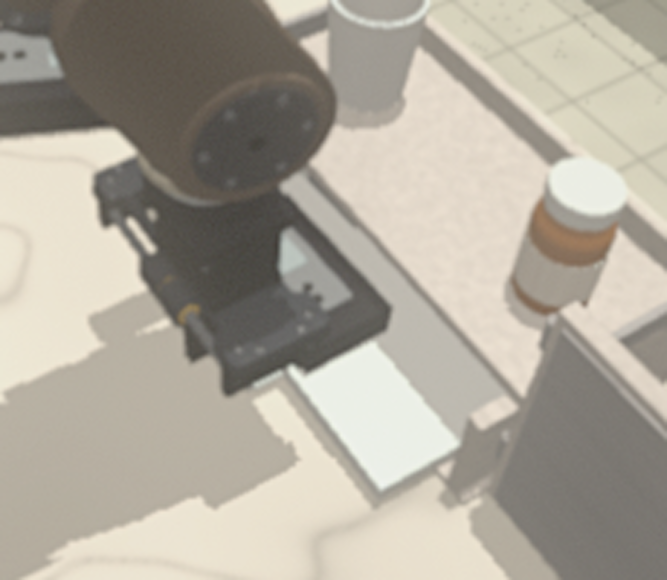

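```bash
python3 -m pendant '[[0,1.2,0,0],[0,3,0,0],[0,4.8,0,0],[0,6.6,0,0],[0,8.4,0,0],[0,10,0,0],[0,11.5,0,0],[0,12.8,0,0]]'; python3 -m pendant '[[0,1,0,0],[0,2,0,0],[0,3,0,0],[0,4,0,0],[0,4.8,0,0],[0,5.6,0,0]]'; python3 av.py 1
```

```text
t: 44.45
eef_pos: [570.0, -33.2, -10.8]
tcp_rot: [3.132, 0.004, 1.571]
ft_force: [-1.6, -0.7, -2.1]
opening: 0.005
t: 45.2
eef_pos: [575.6, -33.2, -10.8]
tcp_rot: [3.132, 0.004, 1.57]
ft_force: [-1.9, -0.6, -2.6]
opening: 0.001
F [-1.22 -0.45 -2.15] sd [0.66 0.16 0.47] pos [575.8 -33.2 -10.7] t 45.25
```

```bash
python3 -m pendant '[[0,0.6,0,0],[0,1.3,0,0],[0,2,0,0],[0,2,0,0]]'; python3 -m pendant '[[0,0.5,0,0],[0,1,0,0],[0,1.5,0,0],[0,1.5,0,0]]'; python3 -m pendant '[[0,0.4,0,0],[0,0.8,0,0],[0,1.2,0,0],[0,1.2,0,0]]'
```

```text
t: 45.75
eef_pos: [576.9, -33.2, -10.8]
tcp_rot: [3.134, 0.004, 1.571]
ft_force: [-6.2, -1.3, 1.0]
opening: 0.003
t: 46.25
eef_pos: [576.8, -33.1, -10.7]
tcp_rot: [3.137, 0.004, 1.571]
ft_force: [-10.0, -2.2, 5.5]
opening: 0.002
t: 46.75
eef_pos: [576.7, -33.1, -10.7]
tcp_rot: [3.14, 0.004, 1.571]
ft_force: [-9.4, -1.8, 5.9]
opening: 0.005
```

The force rose to 10 N with no further motion, so the tray is at its stop after about 120 mm of travel. I'll back off and check.

```bash
python3 -m pendant '[[0,-0.3,0,0],[0,-1,0,0],[0,-3,0,0],[0,-7,0,0],[0,-14,0,0],[0,-25,0,0],[0,-36,0,0],[0,-40,0,0]]'; python3 -m pendant '[[0,0,-15,0],[0,-5,-40,0],[0,-20,-75,0],[0,-40,-110,0],[0,-60,-140,0],[0,-75,-155,0],[0,-80,-160,0],[0,-80,-160,0]]'; python3 look.py w24;  python3 - <<'E'
from h import *
from cell import env,vision
p=vision.read_camera("wrist"); a=cv2.cvtColor(p["pixels"],cv2.COLOR_RGB2BGR)
cv2.imwrite("pics/w24f.png",cv2.resize((255*(a/255.)**.6).astype(np.uint8),None,fx=1.55,fy=1.55,interpolation=cv2.INTER_CUBIC))
p=vision.read_camera("side"); a=cv2.cvtColor(p["pixels"],cv2.COLOR_RGB2BGR)[110:310,200:430]
cv2.imwrite("pics/side24.png",cv2.resize((255*(a/255.)**.6).astype(np.uint8),None,fx=2.9,fy=2.9,interpolation=cv2.INTER_CUBIC))
E
```

```text
t: 47.75
eef_pos: [535.8, -33.1, -10.7]
tcp_rot: [3.141, 0.003, 1.571]
ft_force: [0.5, -0.1, -0.6]
opening: -0.002
t: 48.75
eef_pos: [456.0, -32.6, 149.7]
tcp_rot: [3.139, 0.004, 1.571]
ft_force: [0.0, -0.0, 0.3]
opening: 0.007
[456.  -32.6 149.7] 1.5705138174405737 [ 0.   -0.03  0.32]
```

View pics/w24f.png

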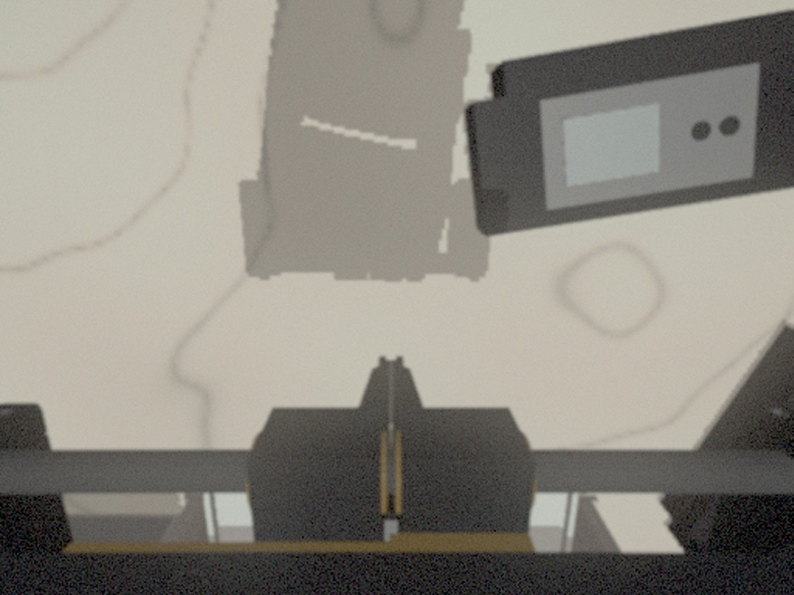

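View pics/side24.png

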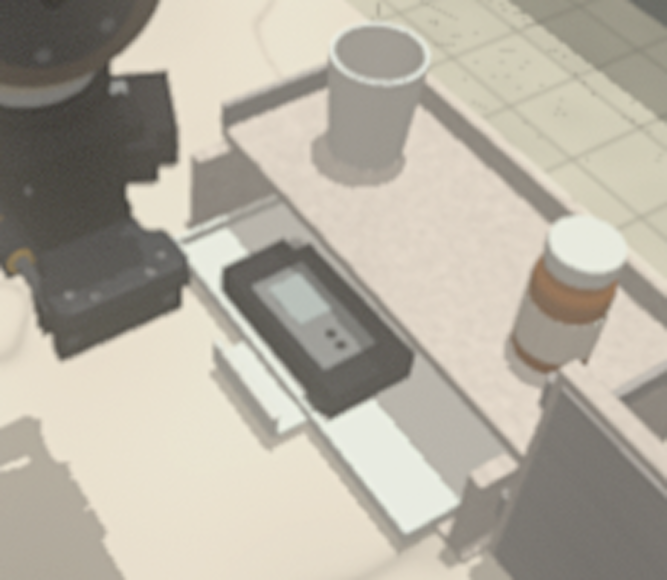

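```bash
python3 - <<'E'
from h import *
from cell import env,vision
pose=np.load("pose.npy")
for n,(r0,c0) in {"side":(190,255),"scene":(165,160)}.items():
    p=vision.read_camera(n); a=cv2.cvtColor(p["pixels"],cv2.COLOR_RGB2BGR)[r0:r0+110,c0:c0+130]
    im=cv2.resize((255*(a/255.)**.5).astype(np.uint8),None,fx=6,fy=5.4,interpolation=cv2.INTER_CUBIC)
    def dr(X,c):
        u=(proj(p,c2w(pose,X))-[c0,r0]+.5)*[6,5.4]; cv2.polylines(im,[np.round(u).astype(int)],True,c,1)
    dr([(-30,150,24),(-30,-150,24),(50,-150,24),(50,150,24)],(0,0,255))
    dr([(-60,40,36),(-60,-40,36),(-60,-40,10),(-60,40,10)],(255,0,255))
    for th in(0,1.3):
        q=(43.5,85,np.radians(th)); Y=c2w(q,[(a,b,0) for a,b in((-65,7),(-65,-133),(7,-133),(7,7))]); Y[:,2]=42; dr(Y,(0,255,0) if th==0 else (255,128,0))
    cv2.imwrite(f"pics/{n}25.png",im)
E
```

```text
(no output)
```

View pics/side25.png

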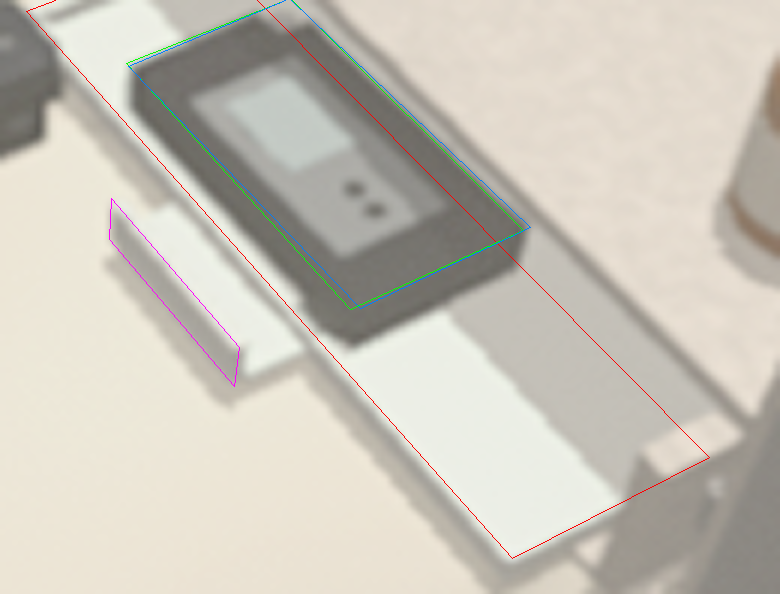

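View pics/scene25.png

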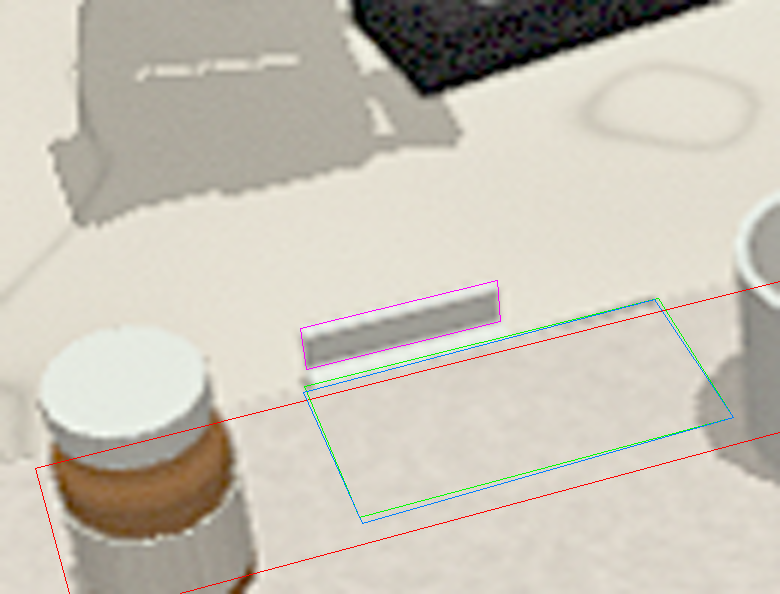

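```bash
python3 -c "
from cell import env,job
s=env.state();print(s['t'],s['eef_pos'],s['ft_force']);print(job.job_done())"
```

```text
49.0 [455.74684796 -32.51943508 148.63873413] [ 0.17374194 -0.43889722 -0.44638231]
the job is handed in; nothing more can be done
None
```

The case is turned square against the rubber stop and the tray is pushed home. I handed the job in at 49 s (limit 72 s) with the arm clear of everything; no verdict is reported.

- **Turning the case:** I chose the smallest case, the one in the tray. With the gripper shut, I pushed its right end face about 9 mm from the free corner and followed the arc about the peg from about 25° to about 1.5°. I then held it against the stop at about 10.3 N for over a second. Turning took at most about 7 N.
- **Closing the tray:** I pushed the pull home with 1 to 2 N, rising to about 10 N when it met its stop after about 120 mm. Then I backed off and raised the arm.

**Last checks:**
- **Side view:** the case's front side is still against the dark stop and square. The pull lies where the home position predicts, and the tumbler and bottle look untouched.
- **Force:** the wrist force at the end was within noise of zero.

**What disagreed or is not confirmed:**
- **Fingertips:** they end about 30 mm short of the stated TCP. My first approach passed over the case without touching it, and I corrected this from the three camera views and by feeling downward.
- **Force direction:** early in the turn the push was dragging toward the back, so I moved the finger further ahead along the arc. During the hold, part of the force was sideways along the end face (about 2.5 N), besides about 10 N straight on it.
- **Out of sight:** after closing, the pill box, lancet holder and emery tool are under the shelf. I last saw them in place at the start of the tray push, before any motion, and have not checked them since.

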